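# Set a torque driver's scale sleeve to 6 and return it to its rest

## Task

The next boards are screwed with setting 6. Take the torque driver from its sloped rest, stand it bit down in the hexagonal setting block so that its handle cannot turn, and let go of it; then turn the numbered scale sleeve at its top until it clicks into 6, and lay the driver back on its rest, fully home as it lay before. Leave the jar, bottle, cutters and carrier pack where they are.

Things in the scene. Friction and masses are not known exactly. Their poses are not given: they have to be found in the camera images.
- torque_driver: torque driver, 163 mm, about 0.3 kg. Origin at the bit's tip, z towards the sleeve. From the tip: bit and holder (10 mm diameter) to 40 mm; steel hex boss, 28 mm across flats, 40-66, lower edge bevelled 3 mm; black hex handle, 38 across flats, 66-128; ring with index line (on +x) 127-132; scale sleeve 133-163. Hex corners on +x, -x; flats face +y, -y. In the rest +x faces up and y is level
- driver_boss (a point): centre of the boss's underside, on the driver's axis 40 mm from the bit's tip
- driver_handle (a point): point on the driver's axis 110 mm from the bit's tip, in the free part of the handle, where it can be gripped across the flats (38 mm) that face the driver's +y and -y; nothing of the rest stands beside it
- sleeve_grip (a point): point on the driver's axis 150 mm from the bit's tip, in the middle of the sleeve's knurled part; the sleeve's end face is 13 mm beyond it
- scale_sleeve (a joint): metal sleeve, 36 mm diameter, 30 tall, at the driver's top, knurled, numerals 0-9 round its lower edge; a spring detent (about 0.15 N m) at every number, 22.5 degrees apart, draws it to the nearest when let go. The number at the index line = value (rad) / 0.3927: 2.356 reads 6. Clockwise, seen onto the sleeve's end, raises it. Stops just outside 0 and 9. Starts at 0 to 4
- setting_block: fixed bare-metal hexagonal pedestal, 74 mm tall, 58 across flats, on a 96 mm square base plate. Origin at the centre of its underside, z up. In its top a hex pocket for the driver's boss, 30 mm across flats, 24 deep, corners on the block's +x and -x and every 60 degrees, so the driver fits in six headings; below the pocket's floor a 20 mm hole takes the bit
- block_seat (a point): centre of the pocket's floor, 50 mm above the bench; driver_boss comes to lie here when the driver stands in the block, upright (handle then 76 to 138 mm, sleeve 143 to 173 mm above the bench)
- driver_rest: fixed dark steel rest on a 130 x 70 mm base plate: a stop plate with a 14 mm slot, open upwards, for the bit holder (the boss's underside leans on the plate) and a black vee saddle, 30 mm wide, under the handle 69-95 mm from the bit's tip. Origin at the centre of its underside, z up. The driver lies above the rest's x axis, sleeve end towards -x, sloping 35 degrees up to it
- rest_boss (a point): where driver_boss lies when the driver is home in the rest, 46 mm above the bench
- rest_handle (a point): where driver_handle lies when the driver is home in the rest, 86 mm above the bench; the line from rest_boss to rest_handle is the driver's axis there
- paste_jar: bystander: jar with a black lid, 61 mm diameter, 53 mm tall; origin at the centre of its underside
- flux_bottle: bystander: small dropper bottle, 38 mm diameter, 109 mm tall; origin at the centre of its underside
- cutters: bystander: side cutters lying flat, 131 mm long, 51 mm wide, 11 mm thick; origin under their middle
- carriers: bystander: black pack of plastic carriers, 118 x 52 x 50 mm; origin at the centre of its underside
Things that resemble listed ones, but are neither listed nor needed, are in the scene too. Leave any turquoise look-alike of the setting_block alone.

How it is judged:
By the outcome, as a careful person would: the job done as asked, in the order asked, and still so for the second after the job is handed in, with the robot touching nothing.
It also fails if it takes over 64 s, if anything falls off the work surface, if the arm or the gripper's body presses on something with over 40 N, if the wrist force passes 120 N, or if a joint passes its speed limit or range.

## Robot

A 6-joint arm with a two-finger parallel gripper is mounted at the origin on a cart in front of the work surface, level with it; the furniture and walls round the work are solid. World frame = base frame: x ahead of the robot, y to its left, z up, the work surface at z = 0. Lengths are in m, angles in rad, forces in N, time in s.
With the tool pointing down it reaches from about 0.425 to 0.95 m from the base axis. Payload 14.7 kg.
Tool frame: the origin (TCP) lies at the very end of the fingers, on their centre line; the grasp point (between the pads) lies 19 mm behind it; z points along the fingers, y is the line along which they close (so a half turn about z gives the same grasp; the last joint's range is limited). The gripper opens to 85 mm and grips with 20 to 120 N. Pads are 22 mm wide; open, the fingers measure 114 mm over their backs; the gripper's body (76 mm by 85 mm) begins 54 mm behind the grasp point. The pads swing forward as they close: fully open they stand 13 mm farther back than shut.
Start: joints at [1.243, 0.48, 1.596, -0, 1.065, -0.047], TCP at [0.18, 0.625, 0.231] pointing down, gripper open.
Joint ranges: [-2.75, 2.75], [-0.82, 2.05], [0.23, 2.67], [-1.56, 4.7], [0.09, 2.69], [-2.92, 2.92]. Speed limits (rad/s): [1.89, 1.89, 2.39, 3.01, 3.01, 3.01].

## Interface

Orientations are given as [roll, pitch, yaw] about the fixed x, y, z axes, in that order (R = Rz(yaw) Ry(pitch) Rx(roll)).
In Python, from bench import arm gives the robot as it stands.
- The arm moves only by the tool move_arm, never from a script. Its argument "plan" is one flat list of numbers, 7 for each row, row after row: the shift along the tool's x, y, z in mm, then the turn, a rotation vector about the tool's x, y, z in rad, then the finger opening in mm, from 0 to 85.4. In form: [dx, dy, dz, rx, ry, rz, fingers, dx, dy, dz, rx, ry, rz, fingers, ...]. A call has 1 to 5 rows; each row shifts and turns the commanded pose from where the row before left it, along the tool's axes as they then stand; what a row does not reach is not made up. A row lasts 1/12 s, in which the tool goes at most 41.7 mm and 7.16 degrees, less where a joint would pass 70% of its speed; a pose out of reach is approached as far as the arm can. A call with a gripper value outside its range is refused whole. The fingers move at their own pace and stop on an object; "squeeze" is the grip in N (left out, the last holds). Time passes only in rows, so rows that do not move let the fingers close. It gives the time, the measured TCP pose, the force, the opening and the grip force at its end, in the units of the state.
- arm.sense(): the state, without advancing time (a new reading comes with each control period).
- arm.read_camera(name): name is "scene" or "top" or "wrist"; returns (picture, depth): 480x640x3 uint8, blue, green, red; 480x640 float32, m along the optical axis (not along the pixel's ray), 0 where there is no reading.
- arm.calibration(name): a dict with "fx", "fy", "cx", "cy" (pixels), "eye" and "attitude" of the camera in the world. Camera axes: x right, y down, z forward; pixel columns grow to the right and rows downward; lengths in m; the calibration is good to about 2 mm. A picture is of the moment at which its call begins: read the wrist's pose just before it. calibration takes no time and is no camera call; for the wrist camera it gives the pose at the moment of the call.
- arm.job_done(): hands the job in; it is judged then, once.
Trained networks look in the newest picture that a camera, given by its name, has taken for a name from the list of things; names that differ only in an ending like _2 or _b are one class to them, and where a whole thing is asked for, a point or a joint stands for the part that bears it (a point fixed in the world has none). Each returns a list of dicts, best first, with "p" (0 to 1); they miss things now and then, are a little off and sometimes report something else, mostly with a low value. They report only what shows in the picture. A call takes as long as a camera call. They do not tell look-alikes from the thing itself.
- arm.recognise(label, camera): "point" ([column, row] in pixels, amid what is visible of it).
- arm.masks_of(label, camera): "region" (480x640 bool, what is visible of it) and "point" ([column, row] in pixels, amid what is visible of it).
The state is a dict: "t": time; "joint_positions": joint angles; "qd": joint speeds; "joint_efforts": joint torques, N m; "ee_pos": TCP position; "orientation": TCP orientation; "contact_force": force on the tool from outside, world axes, zero at the start; "moment": the same for the moment, N m; "opening": opening from 0.0 (shut) to 1.0 (fully open); "gripper_force": force on a finger pad.
Only numpy, scipy, OpenCV 4.12 (cv2) and the standard library are available. Lean on these libraries where they do the work, as an engineer would, in place of code of your own. Each camera call takes 0.05 s, during which the arm holds its last target. There are 200 camera calls.

## Working session

There is one attempt and no reset: what is moved stays moved. The work goes in short steps, Python scripts to look and compute and a tool call to move; the robot and the scene stay as the last step left them, time stands still between calls to the robot, and variables do not carry over. Pictures are saved under pics/ and viewed, at most 10 in all, crops included, and the job is handed in when it is done.

Besides the shell and the picture viewer there is one more tool, called after ">>>" in YAML: its name, and indented under it one key for each argument. move_arm: Moves the arm, as the interface text tells. Its arguments: {"type":"object","properties":{"plan":{"type":"array"},"squeeze":{"type":"number"}},"required":["plan"]}

```bash
ls; mkdir -p pics
cat > h.py <<'E'
import numpy as np, cv2
from scipy.spatial.transform import Rotation as R
from bench import arm
def cal(n):
    c=arm.calibration(n); A=np.array(c['attitude'],float)
    return c,A
def cloud(n,depth,c=None,A=None):
    c=c or arm.calibration(n)
    A=np.array(c['attitude'],float)
    M=A if A.shape==(3,3) else (R.from_euler('xyz',A).as_matrix() if A.size==3 else R.from_quat(A).as_matrix())
    v,u=np.mgrid[0:480,0:640]
    P=np.stack([(u-c['cx'])/c['fx']*depth,(v-c['cy'])/c['fy']*depth,depth],-1)
    return P@M.T+np.array(c['eye'])
E
python3 - <<'E'
from h import *
print(arm.sense())
for n in ['scene','top','wrist']: print(n,arm.calibration(n))
ps=[]
for n in ['scene','top']:
    im,d=arm.read_camera(n); cv2.imwrite(f'pics/{n}0.png',im); P=cloud(n,d); np.savez(f'{n}0.npz',im=im,d=d,P=P)
    for l in ['torque_driver','scale_sleeve','setting_block','driver_rest']:
        for r in arm.masks_of(l,n)[:4]:
            m=r['region']&(d>0); print(n,l,round(r['p'],2),r['point'],m.sum(),np.median(P[m],0).round(3),P[m].max(0).round(3))
E
```

```text
pics
{'t': 0.0, 'joint_positions': array([ 1.24335736e+00,  4.80833133e-01,  1.59686233e+00, -5.83895561e-06,
        1.06506217e+00, -4.66235825e-02]), 'qd': array([-0.00023876,  0.00158749, -0.00056023, -0.00051741, -0.00141821,
       -0.00092805]), 'joint_efforts': array([ 1.26145209e-03, -9.50675011e+01, -4.30195999e+01,  2.60673341e-04,
        1.19494926e-02,  1.13979804e-04]), 'ee_pos': array([0.18001035, 0.62416794, 0.23067583]), 'orientation': array([-3.14042870e+00, -4.91968382e-05,  2.86078007e+00]), 'contact_force': array([-0.46992115, -0.61845379, -0.15841488]), 'moment': array([ 0.02901553, -0.0059333 ,  0.00014566]), 'gripper_force': 0.0, 'opening': 1.0022419437848549}
scene {'fx': 549.5458249865409, 'fy': 549.5458249865409, 'cx': 311.25912294295205, 'cy': 236.09591594696406, 'eye': array([-0.38392133, -0.90288048,  1.04915002]), 'attitude': array([-2.23108152, -0.00979904, -0.8290363 ])}
top {'fx': 442.00660565173234, 'fy': 442.00660565173234, 'cx': 321.0483896411331, 'cy': 244.7492504283691, 'eye': array([ 0.32348632, -0.06437734,  1.28138608]), 'attitude': array([-
[... 605 characters left out ...]
 -0.057  0.08 ]
scene setting_block 0.58 [336.3, 267.4] 1054 [ 0.536 -0.165  0.025] [ 0.614 -0.078  0.081]
scene setting_block 0.31 [254.7, 254.0] 167 [0.433 0.049 0.009] [0.45  0.109 0.015]
top torque_driver 0.86 [212.8, 240.7] 561 [0.546 0.218 0.102] [0.631 0.277 0.134]
top scale_sleeve 0.45 [205.5, 250.7] 207 [0.512 0.225 0.119] [0.536 0.26  0.134]
top setting_block 0.95 [483.7, 262.3] 1118 [ 0.498 -0.537  0.018] [ 0.554 -0.499  0.084]
top setting_block 0.73 [343.7, 245.1] 1125 [ 0.549 -0.149  0.012] [ 0.615 -0.098  0.081]
top setting_block 0.68 [331.9, 295.4] 1120 [ 0.4   -0.114  0.012] [ 0.454 -0.063  0.082]
top driver_rest 0.95 [223.7, 248.6] 591 [0.551 0.203 0.009] [0.627 0.257 0.108]
```

View pics/scene0.png

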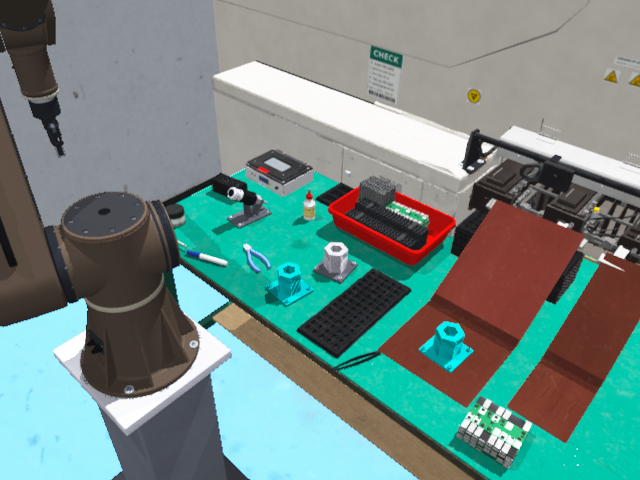

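View pics/top0.png

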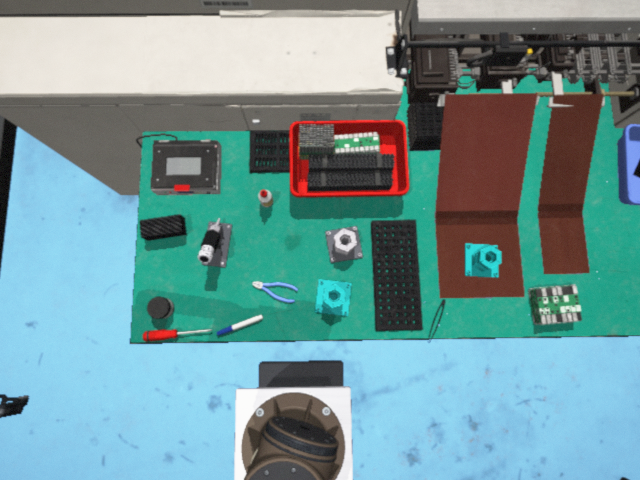

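The real setting block is the bare-metal one at top (343,245) / scene (336,267). The blocks at top (333,295) and (484,260) are turquoise look-alikes. The driver on its rest is at top (212,241). I'll confirm with one enlarged crop and measure at the same time.

Run:
```python
from h import *
z=np.load('top0.npz'); im,P,d=z['im'],z['P'],z['d']
cv2.imwrite('pics/crop1.png',cv2.resize(im[195:325,185:385],None,fx=4,fy=4,interpolation=cv2.INTER_CUBIC))
# block top
def sel(c,r,zl,zh): return (np.hypot(P[...,0]-c[0],P[...,1]-c[1])<r)&(P[...,2]>zl)&(P[...,2]<zh)&(d>0)
m=sel((.55,-.15),.06,.068,.09); q=P[m]; 
rect=cv2.minEnclosingCircle(q[:,:2].astype(np.float32)); print('blocktop',len(q),rect,np.median(q[:,2]),(q.max(0)+q.min(0))/2)
m=sel((.55,-.15),.08,.003,.02); print('plate',cv2.minAreaRect(P[m][:,:2].astype(np.float32)))
m=sel((.55,.2),.11,.003,.014); print('restplate',m.sum(),cv2.minAreaRect(P[m][:,:2].astype(np.float32)))
m=sel((.55,.21),.11,.06,.2); q=P[m]; c=q.mean(0); u,s,vt=np.linalg.svd(q-c); print('drv',c,s,vt[0])
for zz in [(-.02,.02)]: 
  print('bench z',np.median(P[sel((.45,.1),.03,-.02,.02)][:,2]))
# heights of surroundings
for n,c in [('tray',(.7,-.1)),('behind',(.75,.2)),('bottle',(.64,.06))]:
  print(n,P[sel(c,.08,.0,.4)].max(0))
```

```text
blocktop 282 ((0.5567187070846558, -0.1504059135913849), 0.03318280726671219) 0.07562532431583757 [ 0.55686234 -0.15029761  0.07502681]
plate ((0.550852358341217, -0.1495332270860672), (0.15474843978881836, 0.15612104535102844), 23.33735466003418)
restplate 1525 ((0.5503699779510498, 0.19980719685554504), (0.21686801314353943, 0.21613004803657532), 41.75205612182617)
drv [0.54408551 0.2199844  0.10179156] [0.7966484  0.25005603 0.16320469] [-0.85617037  0.12861571  0.50043011]
bench z 0.0021940066915717704
tray [ 0.77905806 -0.02187657  0.09056035]
behind [0.82958597 0.27967767 0.07982706]
bottle [0.71837329 0.13868388 0.11132978]
```

View pics/crop1.png

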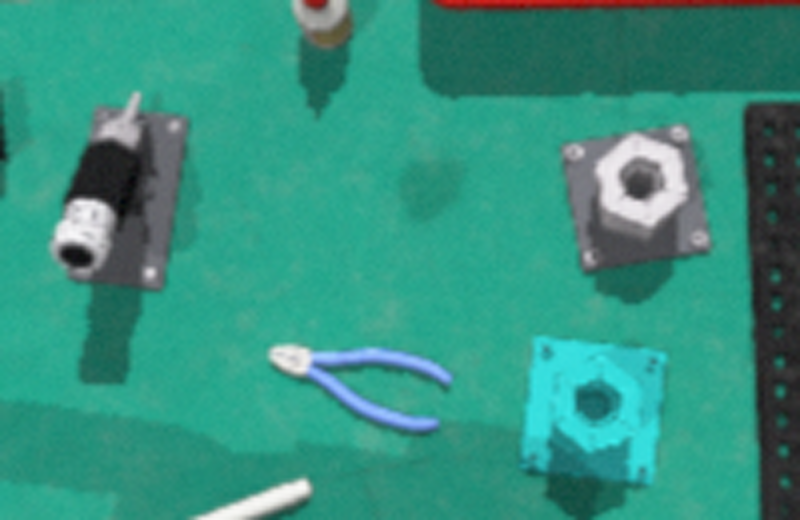

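The crop confirms it: the bare-metal block on its grey plate is at crop (640,185), and the look-alike at (600,400) is turquoise. The driver is at crop (78–125,100–250). I'll move to a view above the driver.

>>> move_arm:
  plan: [-28,-20,-2,0,0,-0.009,85,-28,-20,-2,0,0,-0.009,85,-28,-20,-2,0,0,-0.009,85,-28,-20,-2,0,0,-0.009,85,-28,-20,-2,0,0,-0.009,85]

```text
t: 0.92
ee_pos: [0.2899, 0.4903, 0.2414]
orientation: [3.142, 0.0, 2.907]
contact_force: [0.1, 1.3, -1.0]
opening: 0.996
gripper_force: 0.0
```

>>> move_arm:
  plan: [-28,-20,-2,0,0,-0.009,85,-28,-20,-2,0,0,-0.009,85,-28,-20,-2,0,0,-0.009,85,-28,-20,-2,0,0,-0.009,85,-28,-20,-2,0,0,-0.009,85]

```text
t: 1.33
ee_pos: [0.4053, 0.3624, 0.2516]
orientation: [3.141, 0.0, 2.951]
contact_force: [1.3, 0.7, -0.4]
opening: 0.993
gripper_force: 0.0
```

>>> move_arm:
  plan: [-28,-20,-2,0,0,-0.009,85,-28,-20,-2,0,0,-0.009,85,-28,-20,-2,0,0,-0.009,85,-28,-20,-2,0,0,-0.009,85,-28,-20,-2,0,0,-0.009,85]

```text
t: 1.75
ee_pos: [0.5261, 0.2397, 0.2616]
orientation: [3.141, 0.0, 2.996]
contact_force: [0.4, 1.3, -0.2]
opening: 0.991
gripper_force: 0.0
```

Run:
```python
from h import *
c=arm.calibration('wrist'); im,d=arm.read_camera('wrist'); cv2.imwrite('pics/w1.png',im); P=cloud('wrist',d,c); np.savez('w1.npz',im=im,d=d,P=P)
print(c['eye'],c['attitude'])
for l in ['torque_driver','scale_sleeve','driver_rest']:
    for r in arm.masks_of(l,'wrist')[:2]:
        m=r['region']&(d>0); print(l,round(r['p'],2),r['point'],m.sum(),np.median(P[m],0).round(3)); np.save(l+'.npy',r['region']) 
print(arm.sense()['joint_positions'])
```

```text
[0.45616099 0.24900643 0.4036287 ] [2.85514016e+00 2.31795417e-04 1.42557016e+00]
torque_driver 0.56 [299.6, 226.6] 5656 [0.533 0.224 0.108]
scale_sleeve 0.88 [299.1, 197.9] 2752 [0.508 0.228 0.119]
driver_rest 0.7 [324.7, 218.0] 3659 [0.55  0.24  0.005]
[ 3.76477580e-01  3.49923338e-01  1.73048670e+00  1.87756694e-04
  1.06135461e+00 -1.04648019e+00]
```

View pics/w1.png

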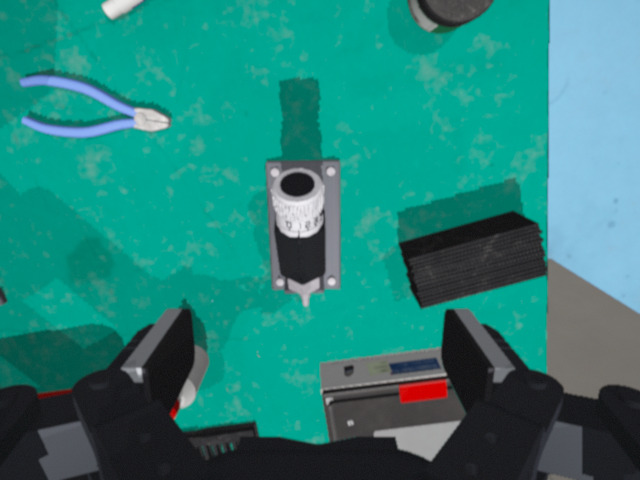

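```bash
cat > fit.py <<'E'
from h import *
from scipy.optimize import least_squares
def sd(p,q,free=False):
    # p: handle pt x,y,z,yaw of bit dir, elev ; returns signed distances of points & s
    x,y,z,a,e=p
    zd=np.array([-np.cos(e)*np.cos(a),-np.cos(e)*np.sin(a),np.sin(e)]); yd=np.array([-np.sin(a),np.cos(a),0])
    xd=np.cross(yd,zd); 
    if xd[2]<0: yd=-yd; xd=-xd
    r=q-np.array([x,y,z]); s=r@zd+.110; X=r@xd; Y=r@yd
    cyl=np.hypot(X,Y)-.018
    hx=np.maximum.reduce([abs(Y),abs(X*.866+Y*.5),abs(X*.866-Y*.5)])
    return s,np.where(s>.1325,np.maximum(cyl,s-.163),np.where(s<.066,hx-.014,hx-.019))
E
python3 - <<'E'
from fit import *
z=np.load('w1.npz'); P=z['P'];d=z['d'];im=z['im']
m=np.load('torque_driver.npy')|np.load('scale_sleeve.npy'); m=cv2.erode(m.astype(np.uint8),np.ones((3,3)))>0
q=P[m&(d>0)]; q=q[q[:,2]>.05]
f=lambda p: sd([p[0],p[1],p[2],p[3],np.radians(35)],q)[1]
f2=lambda p: sd(p,q)[1]
r=least_squares(f,[.53,.22,.086,-.148],loss='soft_l1',f_scale=.001); print(r.x,np.degrees(r.x[3]),np.median(abs(r.fun)))
r=least_squares(f2,[.53,.22,.086,-.148,.61],loss='soft_l1',f_scale=.001); print(r.x,np.degrees(r.x[3:]),np.median(abs(r.fun)))
# rest plate by grey colour
hsv=cv2.cvtColor(im,cv2.COLOR_BGR2HSV); g=(hsv[...,1]<60)&(np.hypot(P[...,0]-.56,P[...,1]-.22)<.1)&(P[...,2]<.012)&(d>0)
w=np.zeros_like(g);w[155:295,262:346]=1;g&=w.astype(bool)
qq=P[g]; print('rest plate',g.sum(),cv2.minAreaRect(qq[:,:2].astype(np.float32)),np.median(qq[:,2]))
b=P[330:345,240:300]; print('bench z',np.median(P[100:150,200:260,2]))
cv2.imwrite('pics/w1c.png',cv2.resize(im[160:310,250:360],None,fx=5,fy=4,interpolation=cv2.INTER_CUBIC))
E
```

```text
[ 0.54228239  0.22276888  0.08517082 -0.1283272 ] -7.352606826319352 0.00043254368632844424
[ 0.54228794  0.22276746  0.08517994 -0.12965833  0.60407233] [-7.42887487 34.61079509] 0.0004145778573382084
rest plate 3379 ((0.5633876919746399, 0.21990400552749634), (0.06867624074220657, 0.1364995688199997), 82.58367919921875) 0.0053181476762689806
bench z -0.0006189520506574009
```

View pics/w1c.png

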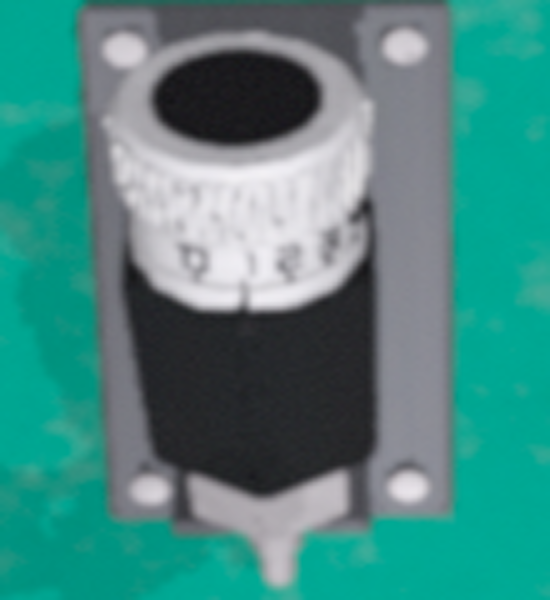

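The scale reads 1, with the index between "0" and "2" at crop (245,295). The driver's axis is well fitted, so I'll descend on the handle.

>>> move_arm:
  plan: [-9,-7,30,0,0,-0.008,85,-9,-7,38,0,0,-0.008,85,0,0,38,0,0,0,85,0,0,38,0,0,0,85,0,0,30,0,0,0,85]

```text
t: 2.37
ee_pos: [0.5392, 0.2253, 0.0849]
orientation: [-3.141, -0.001, 3.013]
contact_force: [-0.1, -0.3, -0.4]
opening: 0.995
gripper_force: 0.0
```

>>> move_arm:
  plan: [0,0,10,0,0,0,85,0,0,5,0,0,0,85,0,0,0,0,0,0,85]

```text
t: 2.62
ee_pos: [0.5406, 0.2254, 0.0723]
orientation: [-3.141, -0.001, 3.013]
contact_force: [-0.2, 0.4, -0.5]
opening: 0.995
gripper_force: 0.0
```

Run:
```python
from fit import *
s=arm.sense(); print(s['ee_pos'],s['orientation'])
c=arm.calibration('wrist'); im,d=arm.read_camera('wrist'); cv2.imwrite('pics/w2.png',im); P=cloud('wrist',d,c)
p=[.5423,.2228,.0856,-.1285,np.radians(35)]
ss,dd=sd(p,P.reshape(-1,3)); k=(abs(dd)<.006)&(ss>.10)&(ss<.165)&(d.ravel()>0); q=P.reshape(-1,3)[k]; print(k.sum())
f=lambda p: sd([p[0],p[1],.0856,p[2],np.radians(35)],q)[1]
r=least_squares(f,[.5423,.2228,-.1285],loss='soft_l1',f_scale=.001); print(r.x,np.median(abs(r.fun)))
```

```text
[0.54057307 0.22535158 0.07232447] [-3.14132387e+00 -6.35243907e-04  3.01255950e+00]
24566
[ 0.54249451  0.22282918 -0.12910925] 0.0004465177036915829
```

>>> move_arm:
  plan: [-2,-2.2,5,0,0,0,85,0,0,0,0,0,0,30,0,0,0,0,0,0,30,0,0,0,0,0,0,30,0,0,0,0,0,0,30]
  squeeze: 60

```text
t: 3.08
ee_pos: [0.5431, 0.2227, 0.068]
orientation: [3.141, 0.001, 3.011]
contact_force: [-4.6, 43.0, 30.1]
opening: 0.448
gripper_force: 22.1
```

>>> move_arm:
  plan: [0,0,0,0,0,0,30,0,0,0,0,0,0,30]
  squeeze: 60

```text
t: 3.25
ee_pos: [0.5433, 0.2232, 0.0683]
orientation: [3.14, 0.001, 3.012]
contact_force: [-1.9, 7.4, 8.9]
opening: 0.437
gripper_force: 60.1
```

Gripped (opening 0.44 ≈ 38 mm). Next I'll lift the driver and carry it to a view of the block.

>>> move_arm:
  plan: [0,0,-15,0,0,0,30,0,0,-38,0,0,0,30,0,0,-41,0,0,0,30,0,0,-41,0,0,0,30,0,0,-41,0,0,0,30]

```text
t: 3.67
ee_pos: [0.542, 0.2221, 0.2452]
orientation: [-3.141, -0.001, 3.012]
contact_force: [1.8, 0.1, -2.3]
opening: 0.438
gripper_force: 61.3
```

>>> move_arm:
  plan: [-7,-37,-4,0,0,-0.03,30,-7,-37,-4,0,0,-0.03,30,-7,-37,-4,0,0,-0.03,30,-7,-37,-4,0,0,-0.03,30,-7,-37,-4,0,0,-0.03,30]

```text
t: 4.08
ee_pos: [0.564, 0.0338, 0.2637]
orientation: [-3.142, -0.0, -3.12]
contact_force: [1.3, -0.1, -4.3]
opening: 0.435
gripper_force: 61.3
```

>>> move_arm:
  plan: [-7,-37,-4,0,0,-0.03,30,-7,-37,-4,0,0,-0.03,30,-7,-37,-4,0,0,-0.03,30,-7,-37,-4,0,0,-0.03,30,-7,-37,-4,0,0,-0.03,30]

```text
t: 4.5
ee_pos: [0.614, -0.1479, 0.2836]
orientation: [3.141, -0.0, -2.97]
contact_force: [2.0, 0.3, -1.6]
opening: 0.435
gripper_force: 61.3
```

>>> move_arm:
  plan: [0,0,0,0,0,0,30]

```text
t: 4.58
ee_pos: [0.616, -0.1522, 0.2839]
orientation: [-3.139, 0.002, -2.973]
contact_force: [-1.7, 0.5, -3.7]
opening: 0.432
gripper_force: 61.7
```

Run:
```python
from fit import *
s=arm.sense(); print(s['ee_pos'],s['orientation'],s['joint_positions'])
c=arm.calibration('wrist'); im,d=arm.read_camera('wrist'); cv2.imwrite('pics/w3.png',im); P=cloud('wrist',d,c); np.savez('w3.npz',im=im,d=d,P=P,T=s['ee_pos'],O=s['orientation'])
for l in ['setting_block','torque_driver']:
    for r in arm.masks_of(l,'wrist')[:3]:
        m=r['region']&(d>0); print(l,round(r['p'],2),r['point'],m.sum(),np.median(P[m],0).round(3))
        q=P[m&(abs(P[...,2]-.074)<.006)]
        if len(q)>50: print(cv2.minAreaRect(q[:,:2].astype(np.float32)),np.median(q[:,2]),(q.max(0)+q.min(0))/2)
```

```text
[ 0.61600675 -0.15216126  0.28393508] [-3.13874667e+00  1.71545889e-03 -2.97273289e+00] [-2.88882846e-01  4.11281225e-01  1.57433971e+00 -1.96365807e-03
  1.15317587e+00 -2.02774258e+00]
setting_block 0.79 [333.4, 124.0] 10326 [ 0.552 -0.153  0.008]
((0.5551027655601501, -0.15121114253997803), (0.06578078120946884, 0.057965535670518875), 9.286181449890137) 0.07324985558528324 [ 0.55501279 -0.15139283  0.07190568]
setting_block 0.66 [414.5, 7.1] 1088 [ 0.445 -0.096  0.007]
setting_block 0.16 [532.4, 302.4] 2718 [0.684 0.067 0.056]
((0.6865453720092773, 0.07136958092451096), (0.010458538308739662, 0.020475389435887337), 59.16975021362305) 0.0755917937541857 [0.68858295 0.07317595 0.07398501]
torque_driver 0.78 [317.5, 298.0] 29441 [ 0.584 -0.157  0.33 ]
```

View pics/w3.png

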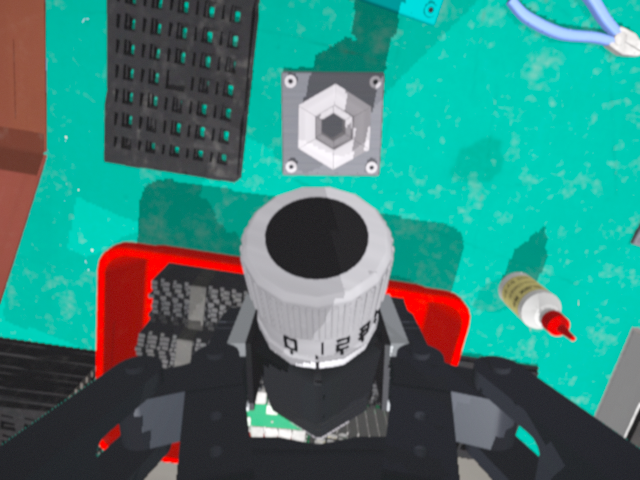

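The index line at (320,355) sits on "1". The block at (333,124) is aligned with the tool, its corners pointing up and down in the image. Next I'll refine the block pose and the driver's pose in the hand.

Run:
```python
from fit import *
z=np.load('w3.npz'); P=z['P'];d=z['d'];T=z['T'];M=R.from_euler('xyz',z['O']).as_matrix()
m=(np.hypot(P[...,0]-.555,P[...,1]+.151)<.045)&(abs(P[...,2]-.0735)<.004)&(d>0)
q=P[m][:,:2]
# raster fit: annulus hex 58 outer / 30 inner
g=np.stack(np.meshgrid(np.arange(.51,.60,.0005),np.arange(-.20,-.105,.0005),indexing='ij'),-1)
H,_,_=np.histogram2d(q[:,0],q[:,1],[np.arange(.51,.6005,.0005),np.arange(-.20,-.1045,.0005)])
occ=(cv2.morphologyEx((H>0).astype(np.uint8),cv2.MORPH_CLOSE,np.ones((5,5)))>0); occ=occ[:g.shape[0],:g.shape[1]]
def hexr(p,g):
    r=g-np.array(p[:2]); a=p[2]+np.pi/6
    return np.maximum.reduce([abs(r[...,0]*np.cos(a+k*np.pi/3)+r[...,1]*np.sin(a+k*np.pi/3)) for k in range(3)])
def cost(p):
    h=hexr(p,g); s=1/(1+np.exp(np.clip((h-.029)/.0004,-50,50)))*(1/(1+np.exp(np.clip((.0155-h)/.0004,-50,50)))); return ((s-occ)**2).sum()
from scipy.optimize import minimize
r=minimize(cost,[.555,-.151,.163],method='Nelder-Mead',options=dict(initial_simplex=[[.555,-.151,.163],[.558,-.151,.163],[.555,-.148,.163],[.555,-.151,.23]],xatol=1e-5))
print('block',r.x,np.degrees(r.x[2]),r.fun,occ.sum())
# pocket only: centroid of missing region at centre
hole=(~occ)&(hexr(r.x,g)<.02); print('hole centroid',g[hole].mean(0),hole.sum()*.25e-6, 30**2*.866e-6)
# floor of plate
# driver in tool frame
q=(P[d>0]-T)@M
k=(abs(q[:,1])<.024)&(q[:,2]<.01)&(q[:,2]>-.09)&(q[:,0]>-.03)&(q[:,0]<.08); q=q[k]
# tool-> fit frame: x'=-x, z'=-z, y'=y  (bit dir yaw 0, elev 35 => axis (-c,0,s))
q=np.c_[-q[:,0],q[:,1],-q[:,2]]
for it in range(2):
    if it==0: p=[0,0,.0185,0,np.radians(35)]
    s,dd=sd(p,q); kk=(abs(dd)<.004)&(s>.098)&(s<.164)
    r=least_squares(lambda p:sd(p,q[kk])[1],p,loss='soft_l1',f_scale=.0007); p=r.x
    print('driver in tool',kk.sum(),p,np.degrees(p[3:]),np.median(abs(r.fun)))
```

```text
block [ 0.55467685 -0.15148355  0.16697353] 9.566878374867011 292.69310560515544 8384
hole centroid [ 0.55462955 -0.15145708] 0.0007835 0.0007794000000000001
driver in tool 28160 [-0.00078752 -0.00094901  0.01700204  0.01112157  0.60790747] [ 0.63721913 34.83053244] 0.0004586123662171527
driver in tool 27910 [-0.00081261 -0.00117631  0.01690656  0.00895602  0.60906524] [ 0.51314226 34.8968676 ] 0.0004542251080061812
```

Run:
```python
from h import *
for n in ['top','scene']:
    z=np.load(n+'0.npz'); P=z['P'];d=z['d']; q=P[d>0]
    print(n)
    for x in np.arange(.6,1.15,.05):
        row=[]
        for y in np.arange(-.35,.2,.1):
            k=(abs(q[:,0]-x)<.025)&(abs(q[:,1]-y)<.05); row.append(round(float(np.percentile(q[k,2],98)),2) if k.sum()>5 else None)
        print(round(x,2),row)
```

```text
top
0.6 [0.02, 0.02, 0.08, 0.01, 0.01, 0.01]
0.65 [0.01, 0.01, 0.01, 0.01, 0.04, 0.01]
0.7 [0.08, 0.08, 0.08, 0.08, 0.09, 0.01]
0.75 [0.08, 0.09, 0.09, 0.09, 0.08, 0.01]
0.8 [0.08, 0.09, 0.12, 0.12, 0.08, 0.02]
0.85 [0.11, 0.07, 0.12, 0.12, 0.08, 0.02]
0.9 [0.11, 0.2, 0.2, 0.2, 0.2, 0.2]
0.95 [0.21, 0.3, 0.22, 0.21, 0.21, 0.21]
1.0 [0.33, 0.33, 0.21, 0.21, 0.21, 0.21]
1.05 [0.29, 0.25, 0.21, 0.21, 0.21, 0.21]
1.1 [0.3, 0.22, 0.21, 0.21, 0.21, 0.21]
scene
0.6 [0.01, 0.01, 0.07, 0.0, 0.0, 0.04]
0.65 [0.0, 0.0, 0.0, 0.0, 0.06, 0.01]
0.7 [0.08, 0.08, 0.08, 0.08, 0.09, 0.01]
0.75 [0.08, 0.09, 0.08, 0.08, 0.07, 0.0]
0.8 [0.08, 0.09, 0.12, 0.12, 0.08, 0.01]
0.85 [0.1, 0.07, 0.12, 0.12, 0.08, 0.01]
0.9 [0.17, 0.2, 0.2, 0.2, 0.2, 0.2]
0.95 [0.21, 0.31, 0.21, 0.21, 0.21, 0.21]
1.0 [0.33, 0.33, 0.21, 0.21, 0.21, 0.21]
1.05 [0.29, 0.24, 0.21, 0.21, 0.21, 0.21]
1.1 [0.3, 0.22, 0.21, 0.21, 0.21, 0.21]
```

>>> move_arm:
  plan: [0,0,0,0,0.12,0,30,0,0,0,0,0.12,0,30,0,0,0,0,0.12,0,30,0,0,0,0,0.12,0,30,0,0,0,0,0.12,0,30]

```text
t: 5.15
ee_pos: [0.6146, -0.1443, 0.2845]
orientation: [-3.14, -0.604, -2.971]
contact_force: [-0.6, -0.2, -3.2]
opening: 0.436
gripper_force: 61.8
```

>>> move_arm:
  plan: [0,0,0,0,0.12,0,30,0,0,0,0,0.12,0,30,0,0,0,0,0.12,0,30,0,0,0,0,0,0,30]

```text
t: 5.48
ee_pos: [0.6137, -0.1435, 0.276]
orientation: [3.135, -0.978, -2.963]
contact_force: [-1.1, 0.1, -6.1]
opening: 0.435
gripper_force: 61.8
```

```bash
cat >> h.py <<'E'
def go(tgt,yaw=None,tilt=None):
    s=arm.sense(); M=R.from_euler('xyz',s['orientation']).as_matrix()
    print('ee',s['ee_pos'].round(4),'q',s['joint_positions'].round(3),'tilt',np.degrees(np.arccos(-M[2,2])).round(2))
    print('tool delta mm',(M.T@(np.array(tgt)-s['ee_pos'])*1e3).round(1))
    if yaw is not None:
        D=R.from_euler('xyz',[np.pi,0,yaw])*R.from_rotvec([0,tilt,0])
        print('rotvec',(R.from_matrix(M).inv()*D).as_rotvec().round(4))
E
python3 -c "
from h import *
go([.5417,-.1527,.215],np.radians(189.57),np.radians(55))"
```

```text
ee [ 0.6137 -0.1435  0.276 ] q [-0.132  1.002  0.851 -0.315  2.22  -1.943] tilt 56.02
tool delta mm [-10.1   3.1  94.2]
rotvec [-0.0029 -0.0178  0.0066]
```

>>> move_arm:
  plan: [-3,1,32,-0.001,-0.009,0.003,30,-3,1,32,-0.001,-0.009,0.003,30,-4,1,30,0,0,0,30,0,0,0,0,0,0,30,0,0,0,0,0,0,30]

```text
t: 5.9
ee_pos: [0.5431, -0.1542, 0.2212]
orientation: [-3.136, -0.94, -2.981]
contact_force: [0.5, 0.2, -2.3]
opening: 0.434
gripper_force: 61.9
```

Run:
```python
from fit import *
go([.5417,-.1527,.19],np.radians(189.57),np.radians(55))
out=[]
for n in ['wrist','scene','top']:
    s=arm.sense(); c=arm.calibration(n); im,d=arm.read_camera(n); P=cloud(n,d,c); np.savez(n+'5.npz',im=im,d=d,P=P,T=s['ee_pos'],O=s['orientation'])
    if n=='wrist': out.append(cv2.resize(im,(533,400)))
    if n=='scene': out.append(cv2.resize(im[180:300,290:370],(267,400),interpolation=cv2.INTER_CUBIC))
cv2.imwrite('pics/m5.png',np.hstack(out))
```

```text
ee [ 0.5431 -0.1542  0.2212] q [-0.159  0.909  1.166 -0.285  1.965 -1.876] tilt 53.85
tool delta mm [-24.6   1.8  19.3]
rotvec [-0.0006  0.02   -0.0039]
```

View pics/m5.png

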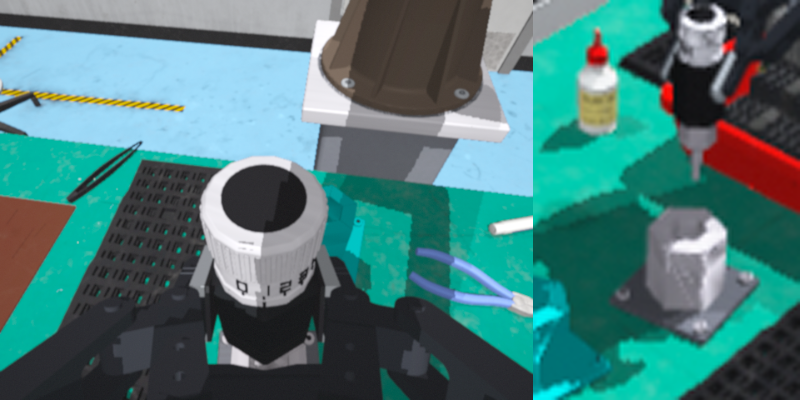

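The wrist view (left) shows the driver held upright. The scene crop (right) shows it above the block, with the bit at (697,175) and the pocket at (700,215). I'll measure the offset from the fixed cameras.

Run:
```python
from fit import *
a=np.radians(9.57)
for n in ['top','scene']:
    z=np.load(n+'5.npz'); P=z['P'];d=z['d'];T=z['T'];M=R.from_euler('xyz',z['O']).as_matrix()
    zd0=np.load(n+'0.npz'); P0=zd0['P'];d0=zd0['d']
    H=T+M@np.array([.0008,0,-.0175]); ax=M@np.array([np.cos(np.radians(35)),0,-np.sin(np.radians(35))])
    q=P[d>0].reshape(-1,3); r=q-H; s=r@ax; rad=np.linalg.norm(r-np.outer(s,ax),axis=1)
    k=(rad<.026)&(s>.022)&(s<.05); q=q[k]
    def f(p): # sleeve cylinder axis fixed dir
        r=q-(H+np.array([p[0],p[1],0])); s=r@ax; return np.linalg.norm(r-np.outer(s,ax),axis=1)-.018
    rr=least_squares(f,[0,0],loss='soft_l1',f_scale=.001); 
    # block outer prism from first picture: side+top
    q0=P0[d0>0]; k0=(np.hypot(q0[:,0]-.555,q0[:,1]+.151)<.045)&(q0[:,2]>.02)&(q0[:,2]<.09); q0=q0[k0]
    def g(p):
        r=q0-np.array([p[0],p[1],0]); b=a+np.pi/6
        h=np.maximum.reduce([abs(r[:,0]*np.cos(b+i*np.pi/3)+r[:,1]*np.sin(b+i*np.pi/3)) for i in range(3)])
        e=np.where((r[:,2]>.068)&(h<.028),0,h-.029); return e
    r2=least_squares(g,[.555,-.151],loss='soft_l1',f_scale=.001)
    boss=H-ax*.07
    print(n,len(q),'driver shift vs tool est',rr.x.round(4),np.median(abs(rr.fun)),'block',len(q0),r2.x.round(4),np.median(abs(r2.fun)),'block minus shift',(r2.x-rr.x).round(4))
```

```text
top 0 driver shift vs tool est [0. 0.] nan block 417 [ 0.5555 -0.1498] 0.0 block minus shift [ 0.5555 -0.1498]
scene 113 driver shift vs tool est [ 0.0007 -0.0002] 0.0012045125280652977 block 567 [ 0.5538 -0.1514] 0.0007282168887914851 block minus shift [ 0.5531 -0.1511]
  return _methods._mean(a, axis=axis, dtype=dtype,
  ret = ret.dtype.type(ret / rcount)
```

>>> move_arm:
  plan: [-15,1,8,0,0.01,-0.002,30,-15,1,8,0,0.01,-0.002,30,0,0,0,0,0,0,30,0,0,0,0,0,0,30]

```text
t: 6.38
ee_pos: [0.5487, -0.152, 0.1868]
orientation: [-3.141, -0.962, -2.974]
contact_force: [-0.5, 0.1, -2.2]
opening: 0.429
gripper_force: 62.0
```

```bash
python3 -c "
from h import *
go([.5412,-.1527,.145],np.radians(189.57),np.radians(55))"
```

```text
ee [ 0.5487 -0.152   0.1868] q [-0.154  0.965  1.15  -0.283  1.95  -1.866] tilt 55.1
tool delta mm [-30.    0.6  30.1]
rotvec [-0.0009 -0.0017  0.0001]
```

>>> move_arm:
  plan: [4.4,0.6,6.2,0,0,0,30,0,0,0,0,0,0,30,-17,0,12,0,0,0,30,-17,0,12,0,0,0,30,0,0,0,0,0,0,30]

```text
t: 6.8
ee_pos: [0.5399, -0.1529, 0.1434]
orientation: [3.141, -0.963, -2.974]
contact_force: [-0.1, 0.1, -4.6]
opening: 0.436
gripper_force: 62.0
```

```bash
python3 -c "
from h import *
go([.5412,-.1527,.125],np.radians(189.57),np.radians(55))
print(arm.sense()['contact_force'])"
```

```text
ee [ 0.5399 -0.1529  0.1434] q [-0.157  1.     1.188 -0.278  1.88  -1.847] tilt 55.19
tool delta mm [-15.8  -0.1   9.4]
rotvec [ 0.     -0.0034  0.0006]
[-0.05974921  0.07960119 -4.60148094]
```

>>> move_arm:
  plan: [-4,0,1.2,0,0,0,30,-3.3,0,2.3,0,0,0,30,-3.3,0,2.3,0,0,0,30,-3.3,0,2.3,0,0,0,30,0,0,0,0,0,0,30]

```text
t: 7.22
ee_pos: [0.5417, -0.1528, 0.1291]
orientation: [-3.141, -0.962, -2.975]
contact_force: [0.3, -0.3, -3.3]
opening: 0.432
gripper_force: 62.1
```

```bash
python3 -c "
from h import *
go([.5412,-.1527,.112],np.radians(189.57),np.radians(55))
s=arm.sense();print(s['contact_force'],s['moment'])"
```

```text
ee [ 0.5417 -0.1528  0.1291] q [-0.156  1.018  1.185 -0.276  1.865 -1.842] tilt 55.13
tool delta mm [-13.7   0.2  10.1]
rotvec [-0.0005 -0.0022 -0.0001]
[ 0.34920768 -0.33212064 -3.34872935] [ 0.13326487 -0.7328222   0.02746062]
```

>>> move_arm:
  plan: [-3.3,0,2.4,0,0,0,30,-3.3,0,2.4,0,0,0,30,-3.3,0,2.4,0,0,0,30,0,0,0,0,0,0,30]

```text
t: 7.55
ee_pos: [0.5412, -0.1528, 0.1161]
orientation: [-3.141, -0.963, -2.974]
contact_force: [-0.0, 0.1, -2.6]
opening: 0.43
gripper_force: 62.0
```

```bash
python3 -c "
from h import *
go([.5412,-.1527,.109],np.radians(189.57),np.radians(55))
s=arm.sense();print(s['contact_force'],s['moment'])"
```

```text
ee [ 0.5412 -0.1528  0.1161] q [-0.156  1.033  1.187 -0.275  1.849 -1.837] tilt 55.16
tool delta mm [-5.9  0.1  4. ]
rotvec [-0.0004 -0.0028  0.0001]
[-0.03743521  0.05147011 -2.60571024] [ 0.08659808 -0.78368745 -0.02197447]
```

>>> move_arm:
  plan: [-2.4,0,1.7,0,0,0,30,-2.4,0,1.7,0,0,0,30,-1.2,0,0.9,0,0,0,30,0,0,0,0,0,0,30]

```text
t: 7.88
ee_pos: [0.5413, -0.1529, 0.1093]
orientation: [-3.141, -0.962, -2.975]
contact_force: [0.2, 0.8, -1.9]
opening: 0.436
gripper_force: 62.0
```

```bash
python3 -c "
from h import *
go([.5412,-.1527,.109],np.radians(189.57),np.radians(55))
s=arm.sense();print(s['contact_force'],s['moment'])"
```

```text
ee [ 0.5413 -0.1529  0.1093] q [-0.156  1.041  1.187 -0.274  1.841 -1.835] tilt 55.14
tool delta mm [-0.2  0.2  0.2]
rotvec [-0.0005 -0.0025 -0.0001]
[ 0.15571904  0.77792804 -1.90579775] [ 0.13816475 -0.797661    0.03028323]
```

>>> move_arm:
  plan: [-0.8,0,0.6,0,0,0,30,-0.8,0,0.6,0,0,0,30,0,0,0,0,0,0,30]

```text
t: 8.13
ee_pos: [0.5413, -0.1529, 0.1088]
orientation: [-3.14, -0.963, -2.975]
contact_force: [0.3, 1.2, 7.1]
opening: 0.436
gripper_force: 63.0
```

Seated: the contact force rose at the expected height. I'll release and back out.

>>> move_arm:
  plan: [0,0,0,0,0,0,85,0,0,0,0,0,0,85,0,0,0,0,0,0,85,0,0,0,0,0,0,85,0,0,0,0,0,0,85]

```text
t: 8.55
ee_pos: [0.5413, -0.1529, 0.1077]
orientation: [-3.141, -0.962, -2.975]
contact_force: [0.0, 0.8, -0.5]
opening: 0.996
gripper_force: 0.0
```

>>> move_arm:
  plan: [0,0,-15,0,0,0,85,0,0,-30,0,0,0,85,0,0,-40,0,0,0,85,20,0,-10,0,-0.12,0,85,20,0,-10,0,-0.12,0,85]

```text
t: 8.97
ee_pos: [0.604, -0.1419, 0.1918]
orientation: [3.139, -0.725, -2.971]
contact_force: [-0.3, -1.1, 2.0]
opening: 0.993
gripper_force: 0.0
```

>>> move_arm:
  plan: [10,0,-10,0,-0.12,0,85,10,0,-10,0,-0.12,0,85,10,0,-10,0,-0.12,0,85,10,0,-10,0,-0.12,0,85,10,0,0,0,-0.12,0,85]

```text
t: 9.38
ee_pos: [0.5798, -0.1468, 0.2599]
orientation: [-3.138, -0.112, -2.974]
contact_force: [0.9, -0.6, 1.5]
opening: 0.993
gripper_force: 0.0
```

>>> move_arm:
  plan: [0,0,0,0,-0.12,0,85,0,0,0,0,0,0,85,0,0,0,0,0,0,85]

```text
t: 9.63
ee_pos: [0.5767, -0.147, 0.2579]
orientation: [-3.141, -0.002, -2.976]
contact_force: [1.1, 0.3, 1.0]
opening: 0.992
gripper_force: 0.0
```

Run:
```python
from fit import *
go([.5548,-.1504,.2],np.radians(189.57),0)
s=arm.sense()
c=arm.calibration('wrist'); im,d=arm.read_camera('wrist'); P=cloud('wrist',d,c); np.savez('w6.npz',im=im,d=d,P=P); cv2.imwrite('pics/w6.png',im)
q=P[(d>0)]; k=(np.hypot(q[:,0]-.555,q[:,1]+.15)<.03)&(q[:,2]>.146)&(q[:,2]<.18); q=q[k]
t=q[q[:,2]>.168]; print(len(q),len(t),np.median(t[:,2]) if len(t) else 0,cv2.minEnclosingCircle(t[:,:2].astype(np.float32)))
f=lambda p:np.hypot(q[:,0]-p[0]-p[2]*(q[:,2]-.16),q[:,1]-p[1]-p[3]*(q[:,2]-.16))-.018
k=q[:,2]<.168; q=q[k]; r=least_squares(f,[.555,-.15,0,0],loss='soft_l1',f_scale=.001); print(r.x,len(q),np.median(abs(r.fun)))
```

```text
ee [ 0.5767 -0.147   0.2579] q [-2.990e-01  3.780e-01  1.694e+00 -2.000e-03  1.070e+00 -2.035e+00] tilt 0.13
tool delta mm [22.1  0.3 58. ]
rotvec [-0.0008 -0.002  -0.0011]
3380 3242 0.17233507991309555 ((0.5522875785827637, -0.15026381611824036), 0.018305392935872078)
[ 0.55264687 -0.15028846 -0.04323155  0.02468308] 138 0.00027931558869966414
```

View pics/w6.png

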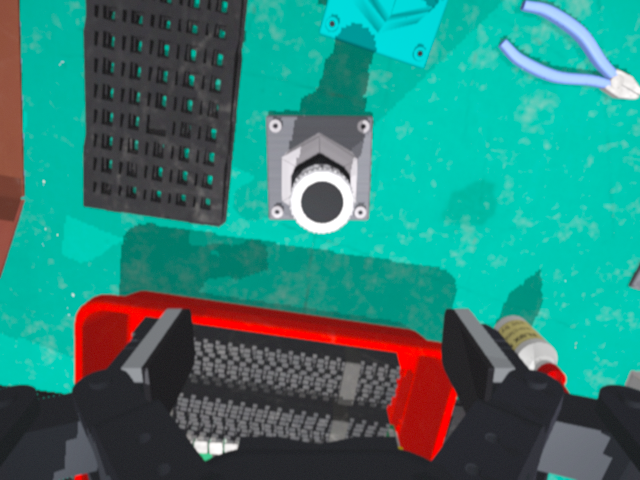

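The driver stands in the block at (320,200), with its top at 172 mm, so it is fully seated. The next move grips the sleeve from above.

>>> move_arm:
  plan: [12,0.6,15,0,0,0,85,11.5,0.5,15,0,0,0,85,0,0,35,0,0,0,85,0,0,30,0,0,0,85,0,0,18,0,0,0,85]

```text
t: 10.1
ee_pos: [0.5546, -0.149, 0.1403]
orientation: [3.14, -0.007, -2.973]
contact_force: [-1.5, 0.9, 0.3]
opening: 0.994
gripper_force: 0.0
```

```bash
python3 -c "
from h import *
go([.5533,-.1498,.143],np.radians(189.57),0)"
```

```text
ee [ 0.5546 -0.149   0.1403] q [-0.314  0.487  1.854 -0.003  0.807 -2.051] tilt 0.39
tool delta mm [ 1.4 -0.6 -2.7]
rotvec [ 0.0012 -0.0067  0.0014]
```

>>> move_arm:
  plan: [1,-0.5,-2.5,0,0,0,85,0,0,0,0,0,0,25,0,0,0,0,0,0,25,0,0,0,0,0,0,25,0,0,0,0,0,0,25]
  squeeze: 45

```text
t: 10.52
ee_pos: [0.5547, -0.1503, 0.1476]
orientation: [-3.14, -0.0, -2.974]
contact_force: [0.3, 2.7, 0.6]
opening: 0.447
gripper_force: 0.6
```

>>> move_arm:
  plan: [0,0,0,0,0,0,25,0,0,0,0,0,0,25,0,0,0,0,0,0,25]

```text
t: 10.77
ee_pos: [0.5545, -0.1503, 0.1476]
orientation: [-3.14, -0.0, -2.974]
contact_force: [-0.7, 1.2, 6.1]
opening: 0.401
gripper_force: 44.1
```

>>> move_arm:
  plan: [0,0,0,0,0,0.1,25,0,0,0,0,0,0.12,25,0,0,0,0,0,0.12,25,0,0,0,0,0,0.12,25,0,0,0,0,0,0.12,25]

```text
t: 11.18
ee_pos: [0.5546, -0.1504, 0.1477]
orientation: [-3.14, 0.001, 2.723]
contact_force: [0.1, -0.4, 7.6]
opening: 0.402
gripper_force: 44.6
```

>>> move_arm:
  plan: [0,0,0,0,0,0.12,25,0,0,0,0,0,0.12,25,0,0,0,0,0,0.12,25,0,0,0,0,0,0.12,25,0,0,0,0,0,0.12,25]

```text
t: 11.6
ee_pos: [0.5544, -0.1505, 0.1477]
orientation: [-3.141, 0.001, 2.123]
contact_force: [0.1, -0.1, 8.7]
opening: 0.402
gripper_force: 44.7
```

>>> move_arm:
  plan: [0,0,0,0,0,0.12,25,0,0,0,0,0,0.12,25,0,0,0,0,0,0.12,25,0,0,0,0,0,0.12,25,0,0,0,0,0,0.12,25]

```text
t: 12.02
ee_pos: [0.5543, -0.1504, 0.1477]
orientation: [-3.142, 0.001, 1.523]
contact_force: [-2.0, -0.4, 9.3]
opening: 0.404
gripper_force: 44.8
```

>>> move_arm:
  plan: [0,0,0,0,0,0.12,25,0,0,0,0,0,0.063,25,0,0,0,0,0,0,25,0,0,0,0,0,0,25]

```text
t: 12.35
ee_pos: [0.5542, -0.1504, 0.1477]
orientation: [-3.142, 0.001, 1.345]
contact_force: [-2.9, 0.3, 8.3]
opening: 0.405
gripper_force: 44.8
```

>>> move_arm:
  plan: [0,0,0,0,0,0,85,0,0,0,0,0,0,85,0,0,0,0,0,0,85,0,0,0,0,0,0,85,0,0,-15,0,0,0,85]

```text
t: 12.77
ee_pos: [0.5523, -0.1497, 0.1594]
orientation: [-3.136, 0.001, 1.346]
contact_force: [-1.2, -0.0, -0.3]
opening: 0.996
gripper_force: 0.0
```

>>> move_arm:
  plan: [0,0,-35,0,0,0,85,0,0,-40,0,0,0,85,0,0,-40,0,0,0,85,0,0,0,0,0,0,85,0,0,0,0,0,0,85]

```text
t: 13.18
ee_pos: [0.5552, -0.1504, 0.2788]
orientation: [3.139, 0.002, 1.346]
contact_force: [0.0, 0.4, -0.6]
opening: 0.997
gripper_force: 0.0
```

Run:
```python
from fit import *
go([.607,-.142,.26],np.radians(189.57),np.radians(55))
c=arm.calibration('wrist'); im,d=arm.read_camera('wrist'); P=cloud('wrist',d,c); cv2.imwrite('pics/w7.png',im); np.savez('w7.npz',im=im,d=d,P=P)
q=P[(d>0)]; k=(np.hypot(q[:,0]-.555,q[:,1]+.15)<.03)&(q[:,2]>.165)&(q[:,2]<.19); t=q[k]
print(len(t),np.median(t[:,2]) if len(t) else 0,cv2.minEnclosingCircle(t[:,:2].astype(np.float32)))
```

```text
ee [ 0.5552 -0.1504  0.2788] q [-0.316  0.328  1.717 -0.002  1.093 -0.091] tilt 0.19
tool delta mm [19.8 48.6 19. ]
rotvec [ 0.9316  0.6266 -1.7888]
2650 0.17254643609628864 ((0.5554705858230591, -0.14906182885169983), 0.018389394506812096)
```

>>> move_arm:
  plan: [0,0,0,0.0548,0.0369,-0.1052,85,0,0,0,0.0548,0.0369,-0.1052,85,0,0,0,0.0548,0.0369,-0.1052,85,0,0,0,0.0548,0.0369,-0.1052,85,0,0,0,0.0548,0.0369,-0.1052,85]

```text
t: 13.65
ee_pos: [0.5532, -0.1502, 0.275]
orientation: [-2.919, -0.25, 1.853]
contact_force: [0.1, -0.3, 0.2]
opening: 0.997
gripper_force: 0.0
```

>>> move_arm:
  plan: [0,0,0,0.0548,0.0369,-0.1052,85,0,0,0,0.0548,0.0369,-0.1052,85,0,0,0,0.0548,0.0369,-0.1052,85,0,0,0,0.0548,0.0369,-0.1052,85,0,0,0,0.0548,0.0369,-0.1052,85]

```text
t: 14.07
ee_pos: [0.5534, -0.1503, 0.2746]
orientation: [-2.841, -0.57, 2.351]
contact_force: [0.6, 0.0, 0.1]
opening: 0.995
gripper_force: 0.0
```

>>> move_arm:
  plan: [0,0,0,0.0548,0.0369,-0.1052,85,0,0,0,0.0548,0.0369,-0.1052,85,0,0,0,0.0548,0.0369,-0.1052,85,0,0,0,0.0548,0.0369,-0.1052,85,0,0,0,0.0548,0.0369,-0.1052,85]

```text
t: 14.48
ee_pos: [0.5535, -0.1502, 0.2743]
orientation: [-2.99, -0.88, 2.981]
contact_force: [0.4, 0.3, -0.0]
opening: 0.995
gripper_force: 0.0
```

>>> move_arm:
  plan: [0,0,0,0.0548,0.0369,-0.1052,85,0,0,0,0.0548,0.0369,-0.1052,85,0,0,0,0,0,0,85]

```text
t: 14.73
ee_pos: [0.5534, -0.1482, 0.2733]
orientation: [3.127, -0.972, -2.955]
contact_force: [-0.2, -0.2, -0.0]
opening: 0.995
gripper_force: 0.0
```

Run:
```python
from fit import *
M=(R.from_euler('xyz',[np.pi,0,np.radians(189.57)])*R.from_rotvec([0,np.radians(55),0])).as_matrix()
go(np.array([.5413,-.1529,.1085])-M[:,2]*.085,np.radians(189.57),np.radians(55))
go(np.array([.607,-.142,.26]))
```

```text
ee [ 0.5534 -0.1482  0.2733] q [-0.147  0.896  1.087 -0.3    2.087 -1.915] tilt 55.68
tool delta mm [-127.9   -3.9   18.4]
rotvec [-0.0018 -0.0119  0.0109]
ee [ 0.5534 -0.1482  0.2733] q [-0.147  0.896  1.087 -0.3    2.087 -1.915] tilt 55.68
tool delta mm [-41.3  -3.3 -37. ]
```

>>> move_arm:
  plan: [-32,-1,4,-0.002,-0.012,0.011,85,-32,-1,4,0,0,0,85,-32,-1,4,0,0,0,85,-32,-1,4,0,0,0,85,0,0,0,0,0,0,85]

```text
t: 15.15
ee_pos: [0.6138, -0.1444, 0.1552]
orientation: [-3.134, -0.958, -2.993]
contact_force: [-1.0, 0.5, -1.7]
opening: 0.998
gripper_force: 0.0
```

Run:
```python
from fit import *
M=(R.from_euler('xyz',[np.pi,0,np.radians(189.57)])*R.from_rotvec([0,np.radians(55),0])).as_matrix()
go(np.array([.5413,-.1529,.1085])-M[:,2]*.06,np.radians(189.57),np.radians(55))
im,d=arm.read_camera('wrist'); cv2.imwrite('pics/w8.png',im)
```

```text
ee [ 0.6138 -0.1444  0.1552] q [-0.138  1.096  0.92  -0.272  2.047 -1.866] tilt 54.9
tool delta mm [ 3.7  3.4 26.5]
rotvec [ 0.0072  0.0017 -0.0107]
```

View pics/w8.png

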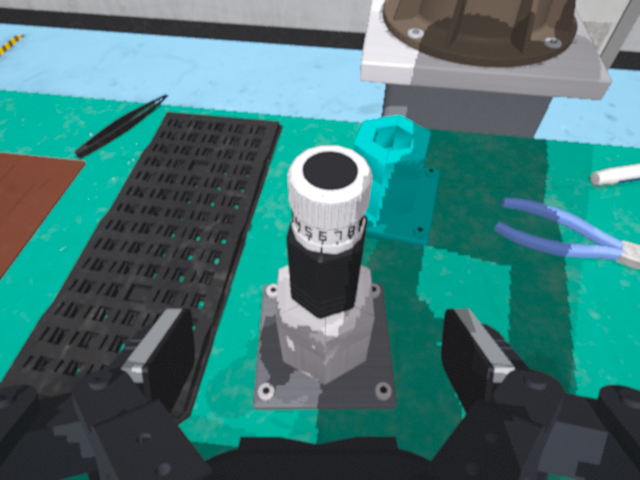

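The driver stands in the block at (325,240), with the index at (322,245) about on "6". I'll regrip the handle and check the number close up.

>>> move_arm:
  plan: [3.7,3.4,13,0.007,0.002,-0.011,85,0,0,13,0,0,0,85,0,0,20,0,0,0,85,0,0,0,0,0,0,85,0,0,0,0,0,0,85]

```text
t: 15.62
ee_pos: [0.5744, -0.1484, 0.1404]
orientation: [-3.139, -0.954, -2.976]
contact_force: [1.0, -0.2, -0.8]
opening: 0.999
gripper_force: 0.0
```

Run:
```python
from fit import *
go(np.array([.5413,-.1529,.1085]),np.radians(189.57),np.radians(55))
```

```text
ee [ 0.5744 -0.1484  0.1404] q [-0.145  1.046  1.078 -0.274  1.935 -1.854] tilt 54.66
tool delta mm [-6.7  1.1 45.7]
rotvec [-0.0017  0.0059 -0.0008]
```

>>> move_arm:
  plan: [-6,1,12,0,0.006,0,85,0,0,17,0,0,0,85,0,0,14,0,0,0,85,0,0,0,0,0,0,85,0,0,0,0,0,0,85]

```text
t: 16.03
ee_pos: [0.5437, -0.1524, 0.1097]
orientation: [-3.14, -0.96, -2.973]
contact_force: [0.1, 0.2, 0.0]
opening: 0.992
gripper_force: 0.0
```

Run:
```python
from fit import *
go(np.array([.5413,-.1529,.1085]),np.radians(189.57),np.radians(55))
```

```text
ee [ 0.5437 -0.1524  0.1097] q [-0.155  1.042  1.181 -0.275  1.843 -1.836] tilt 55.03
tool delta mm [ 0.4 -0.1  2.7]
rotvec [-0.0026 -0.0006  0.0009]
```

>>> move_arm:
  plan: [0.4,0,2.7,0,0,0,85,0,0,0,0,0,0,30,0,0,0,0,0,0,30,0,0,0,0,0,0,30,0,0,0,0,0,0,30]
  squeeze: 60

```text
t: 16.45
ee_pos: [0.5415, -0.1526, 0.1084]
orientation: [-3.141, -0.96, -2.972]
contact_force: [-1.5, 4.0, 9.2]
opening: 0.457
gripper_force: 63.9
```

>>> move_arm:
  plan: [0,0,0,0,0,0,30,0,0,0,0,0,0,30,0,0,0,0,0,0,30]

```text
t: 16.7
ee_pos: [0.5414, -0.1526, 0.1084]
orientation: [-3.141, -0.96, -2.972]
contact_force: [2.0, 3.6, 5.0]
opening: 0.453
gripper_force: 59.7
```

Run:
```python
from fit import *
s=arm.sense(); T=s['ee_pos']; M=R.from_euler('xyz',s['orientation']).as_matrix(); print(T,s['orientation'],s['contact_force'],s['gripper_force'])
c=arm.calibration('wrist'); im,d=arm.read_camera('wrist'); P=cloud('wrist',d,c); cv2.imwrite('pics/w9.png',cv2.resize(im[180:440,220:420],(600,600),interpolation=cv2.INTER_CUBIC))
q=(P[d>0]-T)@M
k=(abs(q[:,1])<.024)&(q[:,2]<.01)&(q[:,2]>-.09)&(q[:,0]>-.03)&(q[:,0]<.08); q=q[k]; q=np.c_[-q[:,0],q[:,1],-q[:,2]]
p=[0,-.001,.0175,0,np.radians(35)]
for i in range(2):
    ss,dd=sd(p,q); kk=(abs(dd)<.004)&(ss>.098)&(ss<.164)
    r=least_squares(lambda p:sd(p,q[kk])[1],p,loss='soft_l1',f_scale=.0007); p=r.x
print('driver in tool',kk.sum(),p,np.degrees(p[3:]),np.median(abs(r.fun)))
```

```text
[ 0.54137192 -0.15257629  0.10842166] [-3.14093757 -0.96029995 -2.9715436 ] [1.97088138 3.64759877 4.99576776] 59.67104665003717
driver in tool 24194 [-0.00154131 -0.00118952  0.01688757 -0.00162494  0.60487281] [-0.09310196 34.6566593 ] 0.00045957421620964126
```

View pics/w9.png

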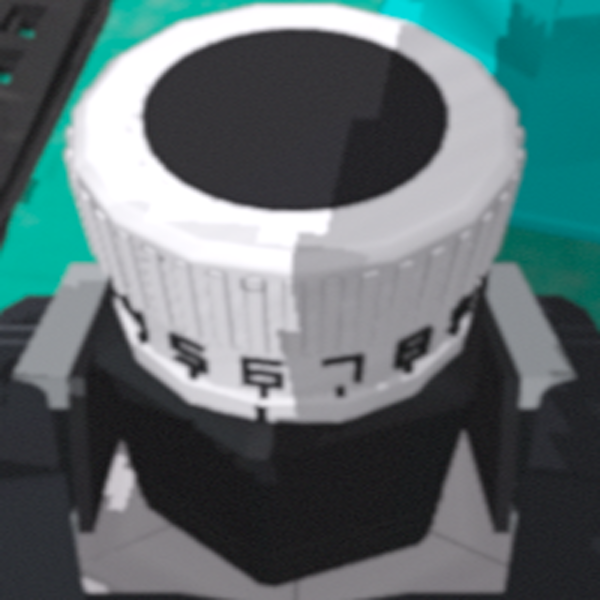

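The index line at crop (262,412) sits on "6", and the grip is almost as before. I'll lift the driver out.

>>> move_arm:
  plan: [8,0,-6,0,0,0,30,20,0,-14,0,0,0,30,29,0,-20,0,0,0,30,29,0,-20,0,0,0,30,29,0,-20,0,0,0,30]

```text
t: 17.17
ee_pos: [0.5406, -0.1529, 0.2499]
orientation: [-3.141, -0.961, -2.972]
contact_force: [0.6, -0.2, -3.1]
opening: 0.451
gripper_force: 60.8
```

>>> move_arm:
  plan: [15,0,-10,0,-0.12,0,30,10,0,-10,0,-0.12,0,30,10,0,-10,0,-0.12,0,30,5,0,-10,0,-0.12,0,30,0,0,0,0,-0.12,0,30]

```text
t: 17.58
ee_pos: [0.5431, -0.1528, 0.3089]
orientation: [-3.138, -0.351, -2.972]
contact_force: [-0.2, -0.6, -4.4]
opening: 0.454
gripper_force: 60.9
```

>>> move_arm:
  plan: [0,0,0,0,-0.12,0,30,0,0,0,0,-0.12,0,30,0,0,0,0,-0.12,0,30,0,0,0,0,0,0,30]

```text
t: 17.92
ee_pos: [0.5386, -0.1527, 0.3067]
orientation: [-3.14, 0.006, -2.972]
contact_force: [-0.4, -0.4, -2.6]
opening: 0.448
gripper_force: 60.9
```

Run:
```python
from fit import *
go(np.array([.5373,.2235,.24]),3.0125,0)
```

```text
ee [ 0.5386 -0.1527  0.3067] q [-3.320e-01  2.790e-01  1.716e+00  2.000e-03  1.140e+00 -2.072e+00] tilt 0.37
tool delta mm [-61.7 371.1  66.6]
rotvec [-0.0005  0.0064  0.2983]
```

>>> move_arm:
  plan: [-0.6,37.6,5,0,0.0006,0.03,30,-0.6,37.6,5,0,0.0006,0.03,30,-0.6,37.6,5,0,0.0006,0.03,30,-0.6,37.6,5,0,0.0006,0.03,30,-0.6,37.6,5,0,0.0006,0.03,30]

```text
t: 18.33
ee_pos: [0.5233, 0.0358, 0.2805]
orientation: [-3.14, -0.006, -3.123]
contact_force: [1.4, -0.4, -2.7]
opening: 0.45
gripper_force: 61.0
```

>>> move_arm:
  plan: [-0.6,37.6,5,0,0.0006,0.03,30,-0.6,37.6,5,0,0.0006,0.03,30,-0.6,37.6,5,0,0.0006,0.03,30,-0.6,37.6,5,0,0.0006,0.03,30,-0.6,37.6,5,0,0.0006,0.03,30]

```text
t: 18.75
ee_pos: [0.5338, 0.2239, 0.2551]
orientation: [-3.138, -0.008, 3.011]
contact_force: [0.9, -0.8, -3.0]
opening: 0.453
gripper_force: 61.0
```

>>> move_arm:
  plan: [0,0,10,0,0,0,30,0,0,0,0,0,0,30]

```text
t: 18.92
ee_pos: [0.5333, 0.2236, 0.2434]
orientation: [-3.137, -0.01, 3.016]
contact_force: [-1.4, -0.6, -3.6]
opening: 0.452
gripper_force: 62.0
```

Run:
```python
from fit import *
# home TCP .5428,.2230,.0682 ; 8 mm back up the axis + .7 mm fix
ax=np.array([-.992*.819,.129*.819,.574])
print((np.array([.5428,.2230,.0682])+.008*ax).round(4))
go(np.array([.5428,.2230,.0682])+.008*ax+[0,0,.03],3.0125,0)
```

```text
[0.5363 0.2238 0.0728]
ee [0.5333 0.2236 0.2434] q [ 3.440e-01  3.730e-01  1.742e+00  1.000e-03  1.037e+00 -1.101e+00] tilt 0.62
tool delta mm [ -4.4   1.2 140.6]
rotvec [-0.0043 -0.0099  0.0031]
```

>>> move_arm:
  plan: [-2,0.6,30,-0.004,-0.01,0.003,30,-2,0.6,38,0,0,0,30,0,0,38,0,0,0,30,0,0,25,0,0,0,30,0,0,0,0,0,0,30]

```text
t: 19.33
ee_pos: [0.5357, 0.2208, 0.1098]
orientation: [-3.139, -0.004, 3.009]
contact_force: [-2.0, -1.0, -3.2]
opening: 0.452
gripper_force: 62.1
```

Run:
```python
from fit import *
go(np.array([.5363,.2238,.0728]),3.0125,0)
```

```text
ee [0.5357 0.2208 0.1098] q [ 0.339  0.534  1.866 -0.     0.747 -1.099] tilt 0.27
tool delta mm [-0.4  3.2 37. ]
rotvec [-0.0023 -0.0042 -0.0036]
```

>>> move_arm:
  plan: [0,3,12,-0.002,-0.004,-0.004,30,0,0,12,0,0,0,30,0,0,6,0,0,0,30,0,0,0,0,0,0,30,0,0,0,0,0,0,30]

```text
t: 19.75
ee_pos: [0.5395, 0.2257, 0.0849]
orientation: [3.137, 0.008, 3.013]
contact_force: [-0.6, 0.2, -2.2]
opening: 0.452
gripper_force: 62.1
```

Run:
```python
from fit import *
go(np.array([.5363,.2233,.0738]),3.0125,0)
```

```text
ee [0.5395 0.2257 0.0849] q [ 3.440e-01  5.700e-01  1.880e+00  1.000e-03  6.820e-01 -1.098e+00] tilt 0.51
tool delta mm [ 2.9 -2.8 11.1]
rotvec [0.0044 0.0078 0.0005]
```

>>> move_arm:
  plan: [1.5,-1.5,4,0.002,0.004,0,30,0,0,0,0,0,0,30,0,0,0,0,0,0,30,0,0,0,0,0,0,30]

```text
t: 20.08
ee_pos: [0.5377, 0.2246, 0.0806]
orientation: [3.139, 0.004, 3.013]
contact_force: [-0.7, 0.2, -3.2]
opening: 0.451
gripper_force: 62.1
```

Run:
```python
from fit import *
go(np.array([.5363,.2233,.0728]),3.0125,0)
s=arm.sense(); print(s['orientation'],s['contact_force'])
```

```text
ee [0.5377 0.2246 0.0806] q [ 3.430e-01  5.760e-01  1.884e+00  1.000e-03  6.770e-01 -1.100e+00] tilt 0.28
tool delta mm [ 1.3 -1.5  7.8]
rotvec [0.0027 0.0041 0.0006]
[3.13890775 0.00412718 3.01313701] [-0.73911394  0.19294613 -3.24107419]
```

>>> move_arm:
  plan: [1.3,-1.5,3,0.003,0.004,0,30,0,0,2,0,0,0,30,0,0,2,0,0,0,30,0,0,0,0,0,0,30]

```text
t: 20.42
ee_pos: [0.5378, 0.2238, 0.0742]
orientation: [3.141, 0.003, 3.013]
contact_force: [3.8, -1.2, 8.6]
opening: 0.454
gripper_force: 61.8
```

Run:
```python
from fit import *
go(np.array([.5428,.2230,.0682]),3.0125,0)
s=arm.sense(); print(s['orientation'],s['contact_force'])
```

```text
ee [0.5378 0.2238 0.0742] q [ 3.430e-01  5.860e-01  1.886e+00 -1.000e-03  6.660e-01 -1.099e+00] tilt 0.17
tool delta mm [-5.1 -0.1  6. ]
rotvec [0.0009 0.0029 0.0009]
[3.14070935e+00 2.91841298e-03 3.01335429e+00] [ 3.7754604  -1.21893406  8.59592432]
```

>>> move_arm:
  plan: [-1.7,0,1.1,0,0,0,30,-1.7,0,1.1,0,0,0,30,0,0,0,0,0,0,30]

```text
t: 20.67
ee_pos: [0.5413, 0.2233, 0.072]
orientation: [3.141, 0.003, 3.013]
contact_force: [3.0, 0.4, 8.9]
opening: 0.453
gripper_force: 62.2
```

Run:
```python
from fit import *
go(np.array([.5428,.2230,.0682]),3.0125,0)
s=arm.sense(); T=s['ee_pos']; M=R.from_euler('xyz',s['orientation']).as_matrix(); print(s['contact_force'],s['moment'])
c=arm.calibration('wrist'); im,d=arm.read_camera('wrist'); P=cloud('wrist',d,c)
q=P[d>0]; p=[T[0],T[1],T[2]+.017,-.129,np.radians(35)]
for i in range(2):
    ss,dd=sd(p,q); kk=(abs(dd)<.004)&(ss>.098)&(ss<.164)
    r=least_squares(lambda p:sd(p,q[kk])[1],p,loss='soft_l1',f_scale=.0007); p=r.x
print('driver',kk.sum(),p.round(4),np.degrees(p[3:]),np.median(abs(r.fun)))
```

```text
ee [0.5413 0.2233 0.072 ] q [ 3.400e-01  5.920e-01  1.880e+00 -1.000e-03  6.660e-01 -1.102e+00] tilt 0.17
tool delta mm [-1.6 -0.1  3.8]
rotvec [0.001  0.0029 0.0007]
[2.99355076 0.40620369 8.94676046] [-0.03454778 -0.57652955  0.07518716]
driver 26479 [ 0.5397  0.2227  0.088  -0.1297  0.5979] [-7.43111818 34.25745538] 0.00048373434676519597
```

>>> move_arm:
  plan: [-1.6,0,1.1,0,0.006,0,30,-1.6,0,1.1,0,0,0,30,0,0,0,0,0,0,30,0,0,0,0,0,0,30]

```text
t: 21.05
ee_pos: [0.5445, 0.2229, 0.0699]
orientation: [3.141, -0.003, 3.013]
contact_force: [3.2, 0.1, 10.3]
opening: 0.453
gripper_force: 62.2
```

```bash
cat > w.py <<'E'
from fit import *
go(np.array([.5428,.2230,.0682]),3.0125,0)
s=arm.sense(); T=s['ee_pos']; print(s['contact_force'],s['moment'])
c=arm.calibration('wrist'); im,d=arm.read_camera('wrist'); P=cloud('wrist',d,c)
q=P[d>0]; p=[.5420,.2228,.086,-.129,np.radians(35)]
for i in range(3):
    ss,dd=sd(p,q); kk=(abs(dd)<.005)&(ss>.098)&(ss<.164)
    r=least_squares(lambda p:sd(p,q[kk])[1],p,loss='soft_l1',f_scale=.0007); p=r.x
print('driver',kk.sum(),p.round(4),np.degrees(p[3:]),np.median(abs(r.fun)))
E
python3 w.py
```

```text
ee [0.5445 0.2229 0.0699] q [ 0.336  0.6    1.87   0.004  0.673 -1.109] tilt 0.17
tool delta mm [ 1.7 -0.2  1.7]
rotvec [ 0.001  -0.0028  0.0007]
[ 3.20884668  0.10504248 10.32750951] [-0.1092183  -0.71576482  0.03595684]
driver 28407 [ 0.543   0.2223  0.0859 -0.1306  0.6031] [-7.48514122 34.55255689] 0.000520209058347959
```

>>> move_arm:
  plan: [-1,0,0.8,0,0,0,30,0,0,0,0,0,0,30,0,0,0,0,0,0,30]

```text
t: 21.35
ee_pos: [0.5446, 0.223, 0.0697]
orientation: [3.141, -0.004, 3.013]
contact_force: [-5.1, 2.0, 26.4]
opening: 0.454
gripper_force: 63.2
```

```bash
python3 w.py
```

```text
ee [0.5446 0.223  0.0697] q [ 0.335  0.601  1.869  0.004  0.675 -1.11 ] tilt 0.24
tool delta mm [ 1.8 -0.2  1.5]
rotvec [ 0.0009 -0.004   0.0007]
[-5.12127181  1.96469594 26.41465875] [0.06084934 0.74120814 0.02582056]
driver 28445 [ 0.543   0.2223  0.0858 -0.1306  0.6015] [-7.48174568 34.46429863] 0.0005256738319298106
```

The boss is against the stop plate: force rises and the driver no longer moves. I'll release and back off.

>>> move_arm:
  plan: [0,0,0,0,0,0,60,0,0,0,0,0,0,70,0,0,0,0,0,0,85,0,0,0,0,0,0,85,0,0,0,0,0,0,85]

```text
t: 21.82
ee_pos: [0.5436, 0.2223, 0.0679]
orientation: [-3.141, -0.006, 3.013]
contact_force: [-0.5, 0.4, 0.4]
opening: 0.997
gripper_force: 0.0
```

```bash
python3 w.py
```

```text
ee [0.5436 0.2223 0.0679] q [ 0.335  0.604  1.87   0.004  0.674 -1.11 ] tilt 0.37
tool delta mm [ 0.8  0.6 -0.3]
rotvec [-0.0006 -0.0065  0.0006]
[-0.51512326  0.4244116   0.3539869 ] [-0.00092864 -0.01678709  0.03337124]
driver 26693 [ 0.543   0.2224  0.0859 -0.1323  0.6108] [-7.5800282 34.9990385] 0.0004742391455308734
```

>>> move_arm:
  plan: [0,0,-20,0,0,0,85,0,0,-38,0,0,0,85,0,0,-41,0,0,0,85,9,7,-41,0,0,0,85,9,7,-38,0,0,0,85]

```text
t: 22.28
ee_pos: [0.5287, 0.2381, 0.2473]
orientation: [-3.141, -0.006, 3.012]
contact_force: [0.9, 0.5, 0.3]
opening: 0.994
gripper_force: 0.0
```

>>> move_arm:
  plan: [0,0,-15,0,0.005,0,85,0,0,0,0,0,0,85,0,0,0,0,0,0,85,0,0,0,0,0,0,85]

```text
t: 22.62
ee_pos: [0.5285, 0.238, 0.2593]
orientation: [-3.14, -0.012, 3.013]
contact_force: [0.9, 0.9, -0.7]
opening: 0.995
gripper_force: 0.0
```

```bash
python3 w.py
python3 - <<'E'
from fit import *
z=np.load('w1.npz'); P=z['P'];d=z['d']; q=P[d>0]; p=[.5420,.2228,.086,-.129,np.radians(35)]
for i in range(3):
    ss,dd=sd(p,q); kk=(abs(dd)<.005)&(ss>.098)&(ss<.164)
    r=least_squares(lambda p:sd(p,q[kk])[1],p,loss='soft_l1',f_scale=.0007); p=r.x
print('before',kk.sum(),p.round(4),np.degrees(p[3:]))
E
```

```text
ee [0.5285 0.238  0.2593] q [ 0.368  0.36   1.72   0.005  1.073 -1.077] tilt 0.71
tool delta mm [-18.5 -12.8 190.9]
rotvec [-0.0012 -0.0123  0.0005]
[ 0.91066255  0.90815611 -0.71675794] [-0.00311774 -0.05203843  0.01241093]
driver 4452 [ 0.5429  0.2223  0.086  -0.1337  0.604 ] [-7.66268214 34.6068577 ] 0.0005580245009476088
before 4265 [ 0.5424  0.2227  0.0851 -0.1293  0.6046] [-7.41018164 34.64185168]
```

Run:
```python
from fit import *
c=arm.calibration('wrist'); im,d=arm.read_camera('wrist'); P1=cloud('wrist',d,c); np.savez('w10.npz',im=im,d=d,P=P1)
for nm,P,dd_ in [('before',np.load('w1.npz')['P'],np.load('w1.npz')['d']),('now',P1,d)]:
    q=P[dd_>0]; a=-.1293
    u=np.array([np.cos(a),np.sin(a)]); v=np.array([-u[1],u[0]]); r=q[:,:2]-[.5633,.2199]
    A=r@u;B=r@v; k=(abs(A)<.06)&(B<-.026)&(B>-.033)&(q[:,2]<.02)&(q[:,2]>0); 
    k2=(abs(A)<.15)&(abs(B)<.12)&(abs(q[:,2])<.004); 
    X=np.c_[q[k2][:,:2]-[.5425,.2225],np.ones(k2.sum())]; co=np.linalg.lstsq(X,q[k2][:,2],rcond=None)[0]
    zc=q[:,2]-(q[:,:2]-[.5425,.2225])@co[:2]-co[2]
    qq=np.c_[q[:,:2],zc]; p=[.542,.2225,.086,-.13,.61]
    for i in range(3):
        ss,dd=sd(p,qq); kk=(abs(dd)<.005)&(ss>.098)&(ss<.164)
        rr=least_squares(lambda p:sd(p,qq[kk])[1],p,loss='soft_l1',f_scale=.0007); p=rr.x
    print(nm,'plate z',np.median(q[k,2]).round(4),'bench',co.round(4),'driver rel bench',p.round(4),np.degrees(p[4]))
```

```text
before plate z 0.0054 bench [-0.0003 -0.0004 -0.0007] driver rel bench [ 0.5424  0.2227  0.0858 -0.1293  0.6044] 34.63167328109266
now plate z 0.0054 bench [-0.0002 -0.0003 -0.0007] driver rel bench [ 0.5429  0.2222  0.0867 -0.1363  0.6028] 34.538729927771215
```

Run:
```python
from fit import *
for nm,f in [('before','w1.npz'),('now','w10.npz')]:
    Z=np.load(f); P=Z['P']; q=P[Z['d']>0]; a=-.1293; e=np.radians(35)
    zd=np.array([-np.cos(e)*np.cos(a),-np.cos(e)*np.sin(a),np.sin(e)]); yd=np.array([np.sin(a),-np.cos(a),0]); xd=np.cross(yd,zd)
    if xd[2]<0: yd=-yd; xd=-xd
    r=q-[.5425,.2227,.0858]; s=r@zd+.11;X=r@xd;Y=r@yd
    for n,lo,hi in [('boss',.045,.063),('h1',.07,.09),('h2',.09,.108),('h3',.108,.126),('sleeve',.136,.16)]:
        k=(s>lo)&(s<hi)&(abs(Y)<.03)&(X>.002)&(X<.03)
        def g(p):
            x=X[k]-p[0];y=Y[k]-p[1]
            if n=='sleeve': return np.hypot(x,y)-.018
            cx=x*np.cos(p[2])+y*np.sin(p[2]); cy=-x*np.sin(p[2])+y*np.cos(p[2])
            return np.maximum(abs(cx*.866+cy*.5),abs(cx*.866-cy*.5))-(.014 if n=='boss' else .019)
        rr=least_squares(g,[0,0,0.],loss='soft_l1',f_scale=.0005); print(nm,n,k.sum(),(rr.x[:2]*1e3).round(2),np.degrees(rr.x[2]).round(1),np.median(abs(rr.fun)).round(5))
    m=(X>0)&(X<.012)&(np.hypot(X,Y)<.017)&(s>.15)&(s<.17); print('end face s',np.median(s[m]).round(4),m.sum())
```

```text
before boss 275 [-0.38  0.06] 0.6 0.00024
before h1 634 [-0.38  0.02] 0.3 0.00027
before h2 636 [-0.33  0.1 ] -0.1 0.00026
before h3 847 [-0.5   0.11] -0.1 0.00035
before sleeve 1080 [-0.71  0.03] 0.0 0.00042
end face s 0.1628 621
now boss 295 [ 0.99 -0.02] -8.6 0.00025
now h1 664 [ 0.93 -0.21] -8.9 0.00028
now h2 674 [ 0.8  -0.22] -8.2 0.00027
now h3 895 [ 0.61 -0.17] -8.2 0.00035
now sleeve 1139 [ 0.26 -0.3 ] 0.0 0.00039
end face s 0.163 610
```

The driver is axially home, but it rolled 8.5° about its own axis: it twisted within the pocket's play while the sleeve was turned. It now sits 1.2 mm high in the vee. To mend it I'll regrip with the tool rolled to match its flats, then turn it back.

```bash
cat > g.py <<'E'
from h import *
import sys
N=R.from_euler('xyz',[np.pi,0,3.0125]); D=N*R.from_rotvec([-.1215,0,.085]); M=D.as_matrix()
H=np.array([.5432,.2226,.0865]); back=float(sys.argv[1])
T=H+M[:,2]*(.0175-back)
s=arm.sense(); C=R.from_euler('xyz',s['orientation']); 
print('T',T.round(4),'ee',s['ee_pos'].round(4),'delta',(C.inv().apply(T-s['ee_pos'])*1e3).round(1),'rot',(C.inv()*D).as_rotvec().round(4),'delta in D',(D.inv().apply(T-s['ee_pos'])*1e3).round(1))
E
python3 g.py .1
```

```text
T [0.5415 0.2128 0.1684] ee [0.5283 0.2378 0.2588] delta [-17.5 -23.   90.2] rot [-0.1237 -0.0133  0.0846] delta in D [-18.7 -32.5  87. ]
```

>>> move_arm:
  plan: [-9,-12,30,-0.062,-0.007,0.042,85,-9,-14,30,-0.062,-0.006,0.042,85,0,0,30,0,0,0,85,0,0,0,0,0,0,85,0,0,0,0,0,0,85]

```text
t: 23.13
ee_pos: [0.5421, 0.2148, 0.168]
orientation: [3.021, -0.008, 2.928]
contact_force: [0.6, 0.2, -0.1]
opening: 0.994
gripper_force: 0.0
```

```bash
python3 g.py .05
```

```text
T [0.5425 0.2187 0.1188] ee [0.5421 0.2148 0.168 ] delta [-0.  -2.  49.3] rot [-0.0007 -0.0024  0.0002] delta in D [ 0.1 -2.1 49.3]
```

>>> move_arm:
  plan: [0,-2,25,0,-0.002,0,85,0,0,35,0,0,0,85,0,0,25,0,0,0,85,0,0,8,0,0,0,85,0,0,0,0,0,0,85]

```text
t: 23.55
ee_pos: [0.5447, 0.2254, 0.0765]
orientation: [3.019, -0.003, 2.93]
contact_force: [-0.3, -1.0, -0.1]
opening: 0.996
gripper_force: 0.0
```

```bash
python3 g.py 0
```

```text
T [0.5436 0.2247 0.0691] ee [0.5447 0.2254 0.0765] delta [ 0.9 -1.8  7.2] rot [0.0008 0.0018 0.0024] delta in D [ 0.9 -1.8  7.3]
```

>>> move_arm:
  plan: [0.9,-1.8,7,0,0,0,85,0,0,0,0,0,0,85,0,0,0,0,0,0,85,0,0,0,0,0,0,30,0,0,0,0,0,0,30]
  squeeze: 60

```text
t: 23.97
ee_pos: [0.5446, 0.224, 0.0708]
orientation: [3.018, -0.0, 2.928]
contact_force: [0.7, -0.9, 0.4]
opening: 0.744
gripper_force: 0.0
```

>>> move_arm:
  plan: [0,0,0,0,0,0,30,0,0,0,0,0,0,30,0,0,0,0,0,0,30,0,0,0,0,0,0,30,0,0,0,0,0,0,30]

```text
t: 24.38
ee_pos: [0.5443, 0.2243, 0.0705]
orientation: [3.018, -0.001, 2.928]
contact_force: [-2.6, 2.5, 8.5]
opening: 0.435
gripper_force: 59.0
```

```bash
python3 g.py 0
```

```text
T [0.5436 0.2247 0.0691] ee [0.5443 0.2243 0.0705] delta [0.8 0.  1.4] rot [0.0023 0.0042 0.0012] delta in D [0.8 0.  1.4]
```

>>> move_arm:
  plan: [1,0,-5.6,0,0,0,30,0,0,0,0,0,0,30,0,-1,0,0.061,0,-0.0425,30,0,-1.1,0,0.061,0,-0.0425,30,0,0,0,0,0,0,30]

```text
t: 24.8
ee_pos: [0.543, 0.2223, 0.0754]
orientation: [-3.139, 0.005, 3.017]
contact_force: [-0.5, -0.6, -3.2]
opening: 0.436
gripper_force: 61.3
```

>>> move_arm:
  plan: [0,0,0,0,0,0,30,0,0,0,0,0,0,30]

```text
t: 24.97
ee_pos: [0.5421, 0.2215, 0.075]
orientation: [3.139, 0.003, 3.012]
contact_force: [-0.2, -0.2, -2.7]
opening: 0.431
gripper_force: 61.3
```

```bash
cat > roll.py <<'E'
from fit import *
c=arm.calibration('wrist'); im,d=arm.read_camera('wrist'); P=cloud('wrist',d,c); q=P[d>0]; a=-.1293; e=np.radians(35)
zd=np.array([-np.cos(e)*np.cos(a),-np.cos(e)*np.sin(a),np.sin(e)]); yd=np.array([np.sin(a),-np.cos(a),0]); xd=np.cross(yd,zd)
if xd[2]<0: yd=-yd; xd=-xd
r=q-[.5425,.2227,.0858]; s=r@zd+.11;X=r@xd;Y=r@yd
for n,lo,hi in [('boss',.045,.063),('h1',.07,.09),('h2',.09,.108),('h3',.108,.126),('sleeve',.14,.16)]:
    k=(s>lo)&(s<hi)&(abs(Y)<.022)&(X>.002)&(X<.03)
    if k.sum()<60: print(n,'few'); continue
    def g(p):
        x=X[k]-p[0];y=Y[k]-p[1]
        if n=='sleeve': return np.hypot(x,y)-.018
        cx=x*np.cos(p[2])+y*np.sin(p[2]); cy=-x*np.sin(p[2])+y*np.cos(p[2])
        return np.maximum(abs(cx*.866+cy*.5),abs(cx*.866-cy*.5))-(.014 if n=='boss' else .019)
    rr=least_squares(g,[0,0,0.],loss='soft_l1',f_scale=.0005); print(n,k.sum(),(rr.x[:2]*1e3).round(2),np.degrees(rr.x[2]).round(1),np.median(abs(rr.fun)).round(5))
m=(np.hypot(X,Y)<.017)&(X>0)&(s>.15)&(s<.175); print('end face s',np.median(s[m]).round(4))
st=arm.sense(); print(st['contact_force'])
E
python3 roll.py; python3 -c "
from h import *
go([.5428,.2230,.0682],3.0125,0)"
```

```text
boss 70 [ 3.56 -1.42] 0.0 8e-05
h1 1226 [ 3.57 -1.85] 0.2 0.00011
h2 1767 [ 3.55 -2.05] 0.1 0.00012
h3 3424 [ 3.86 -2.28] -0.8 0.00038
sleeve 4555 [ 3.32 -2.46] 0.0 0.00044
end face s 0.1668
[ 0.04352993  0.43734268 -3.83846189]
ee [0.5421 0.2212 0.075 ] q [ 3.350e-01  5.870e-01  1.879e+00  1.000e-03  6.710e-01 -1.106e+00] tilt 0.21
tool delta mm [-0.5  1.9  6.8]
rotvec [ 0.0019  0.0031 -0.0005]
```

>>> move_arm:
  plan: [0,1.9,0,0,0.003,0,30,2.3,0,3.3,0,0,0,30,0,0,0,0,0,0,30,-1.6,0,1.1,0,0,0,30,0,0,0,0,0,0,30]

```text
t: 25.43
ee_pos: [0.5423, 0.2233, 0.0707]
orientation: [3.141, 0.001, 3.013]
contact_force: [1.5, 0.2, -2.9]
opening: 0.432
gripper_force: 61.4
```

```bash
python3 roll.py; python3 -c "
from h import *
go([.5428,.2230,.0682],3.0125,0)"
```

```text
boss few
h1 1460 [-0.   -0.05] 0.2 0.00012
h2 1828 [ 0.01 -0.23] 0.3 0.00013
h3 4092 [ 0.3  -0.44] 0.2 0.0004
sleeve 4932 [-0.04 -0.83] 0.0 0.00038
end face s 0.1641
[ 2.01837344 -0.0161369  -2.57016255]
ee [0.5423 0.2233 0.0707] q [ 3.390e-01  5.960e-01  1.877e+00  1.000e-03  6.670e-01 -1.104e+00] tilt 0.07
tool delta mm [-0.6 -0.2  2.5]
rotvec [0.0009 0.0009 0.0004]
```

Now the last 1–2 mm: down into the vee, then along the axis to the stop.

>>> move_arm:
  plan: [0.3,0,0.6,0,0,0,30,-1.2,0,0.8,0,0,0,30,0,0,0,0,0,0,30,-0.6,0,0.4,0,0,0,30,0,0,0,0,0,0,30]

```text
t: 25.9
ee_pos: [0.5435, 0.2234, 0.0696]
orientation: [3.141, 0.001, 3.013]
contact_force: [-2.8, 1.5, 12.3]
opening: 0.43
gripper_force: 63.2
```

```bash
python3 roll.py; python3 -c "
from h import *
go([.5428,.2230,.0682],3.0125,0)"
```

```text
boss few
h1 1526 [-0.13  0.15] 0.2 0.00013
h2 1909 [-0.16 -0.03] 0.3 0.00012
h3 5209 [-0.13 -0.23] 0.3 0.00054
sleeve 5201 [-0.34 -0.64] 0.0 0.00033
end face s 0.1625
[-3.79245206  0.39141529 11.87594477]
ee [0.5435 0.2234 0.0696] q [ 3.380e-01  5.990e-01  1.875e+00  1.000e-03  6.670e-01 -1.105e+00] tilt 0.08
tool delta mm [ 0.6 -0.5  1.4]
rotvec [0.0011 0.0009 0.0005]
```

>>> move_arm:
  plan: [0,0,0,0,0,0,60,0,0,0,0,0,0,70,0,0,0,0,0,0,85,0,0,0,0,0,0,85,0,0,0,0,0,0,85]

```text
t: 26.37
ee_pos: [0.5435, 0.2232, 0.0689]
orientation: [3.141, 0.001, 3.013]
contact_force: [0.5, -0.8, -1.1]
opening: 0.994
gripper_force: 0.0
```

>>> move_arm:
  plan: [0,0,-20,0,0,0,85,0,0,-38,0,0,0,85,0,0,-41,0,0,0,85,9,7,-41,0,0,0,85,9,7,-38,0,0,0,85]

```text
t: 26.78
ee_pos: [0.5273, 0.2389, 0.2482]
orientation: [3.141, 0.001, 3.012]
contact_force: [0.1, -0.2, 0.2]
opening: 0.998
gripper_force: 0.0
```

>>> move_arm:
  plan: [0,0,-12,0,0,0,85,0,0,0,0,0,0,85,0,0,0,0,0,0,85]

```text
t: 27.03
ee_pos: [0.5277, 0.2392, 0.2587]
orientation: [3.14, 0.002, 3.013]
contact_force: [0.0, -0.3, -0.7]
opening: 0.99
gripper_force: 0.0
```

```bash
python3 roll.py
python3 - <<'E'
from h import *
# bystanders: compare top depth with the first
z=np.load('top0.npz'); im,d=arm.read_camera('top'); P=cloud('top',d)
df=(cv2.absdiff(im,z['im']).max(-1)>60)&(np.abs(d-z['d'])>.006); n,l,s,c=cv2.connectedComponentsWithStats(df.astype(np.uint8))
print([(s[i][:5].tolist()) for i in range(1,n) if s[i][4]>25])
# numeral strip correlation: wrist crop saved, no view left
c=arm.read_camera('wrist')[0]; a=np.load('w10.npz')['im']; cv2.imwrite('pics/w11.png',c)
t=a[205:245,272:330]; r=cv2.matchTemplate(c[195:255,262:340],t,cv2.TM_CCOEFF_NORMED); print(cv2.minMaxLoc(r))
t=np.load('w1.npz')['im'][205:245,272:330]; print(cv2.minMaxLoc(cv2.matchTemplate(c[195:255,262:340],t,cv2.TM_CCOEFF_NORMED)))
E
```

```text
boss 285 [-0.3  0.5] 0.8 0.00025
h1 642 [-0.28  0.09] 0.4 0.00026
h2 666 [-0.31 -0.17] 0.4 0.00028
h3 872 [-0.43 -0.38] 0.4 0.00035
sleeve 950 [-0.51 -0.91] 0.0 0.00035
end face s 0.1627
[ 0.45036443  0.38410236 -0.41248006]
[[0, 141, 247, 339, 46367], [180, 224, 28, 19, 279], [0, 394, 29, 24, 493], [258, 431, 46, 19, 126], [335, 455, 12, 25, 125]]
(0.2048262357711792, 0.9385808706283569, (20, 0), (8, 9))
(0.23289050161838531, 0.9752339720726013, (0, 0), (10, 11))
```

The driver now lies home: roll, height and axial position match the start to within 0.5 mm. One numeric check remains, the dark numerals round the sleeve band, to confirm it still reads 6.

Run:
```python
from h import *
c=arm.calibration('wrist'); im,d=arm.read_camera('wrist'); P=cloud('wrist',d,c)
a=-.1293;e=np.radians(35); zd=np.array([-np.cos(e)*np.cos(a),-np.cos(e)*np.sin(a),np.sin(e)]); yd=np.cross(zd,[0,0,1.]); yd/=np.linalg.norm(yd); xd=np.cross(yd,zd)
W=np.load('w1.npz')
for n,I,Q,D in [('start(1)',W['im'],W['P'],W['d']),('now',im,P,d)]:
    m=D>0; g=cv2.cvtColor(I,cv2.COLOR_BGR2GRAY)[m]; r=Q[m]-[.5425,.2227,.0858]; s=r@zd+.11; X=r@xd;Y=r@yd
    k=(s>.1345)&(s<.1415)&(np.hypot(X,Y)<.021)&(X>-.004); ang=np.degrees(np.arctan2(Y[k],X[k]))
    print(n,[(b,round(float(np.percentile(g[k][abs(ang-b)<3.5],20))),int((abs(ang-b)<3.5).sum())) for b in np.arange(-90,91,11.25) if (abs(ang-b)<3.5).sum()>3])
```

```text
start(1) [(np.float64(-67.5), 157, 6), (np.float64(-56.25), 181, 5), (np.float64(-45.0), 198, 11), (np.float64(-33.75), 179, 12), (np.float64(-22.5), 162, 18), (np.float64(-11.25), 228, 17), (np.float64(0.0), 219, 20), (np.float64(11.25), 228, 17), (np.float64(22.5), 173, 17), (np.float64(33.75), 212, 14), (np.float64(45.0), 140, 14), (np.float64(56.25), 173, 6), (np.float64(67.5), 114, 6)]
now [(np.float64(-67.5), 77, 5), (np.float64(-56.25), 143, 11), (np.float64(-45.0), 136, 11), (np.float64(-33.75), 191, 14), (np.float64(-22.5), 148, 18), (np.float64(-11.25), 203, 17), (np.float64(0.0), 146, 19), (np.float64(11.25), 227, 19), (np.float64(22.5), 179, 19), (np.float64(33.75), 210, 12), (np.float64(45.0), 108, 13), (np.float64(56.25), 170, 7), (np.float64(67.5), 84, 7)]
```

```bash
python3 -c "
from bench import arm
print(arm.job_done())"
```

```text
the job is handed in; nothing more can be done
None
```

The sleeve is clicked into 6 and the driver is back on its rest against the stop, within about 1 mm of where it lay; I handed the job in at about 27 s and did not touch the bystanders. The first lay-down left the driver rolled 8.5°, so I regripped it and laid it again before handing in.

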